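Clear stuck spacers from a heater block

ROBOT

A 6-joint arm with a two-finger parallel gripper is mounted at the origin on the work surface. World frame = base frame: x ahead of the robot, y to its left, z up, the work surface at z = 0. Lengths are in m, angles in degrees, forces in N, time in s.
With the tool pointing down it reaches from about 0.375 to 0.825 m from the base axis. Payload 5.5 kg.
Tool frame: the origin (TCP) lies midway between the tips of the shut fingers; the grasp point (between the pads) lies 19 mm behind it; y points along the fingers, z is the direction in which the jaws open and shut, and the axes are right-handed (so a half turn about y gives the same grasp; the last joint's range is limited). The gripper opens to 85 mm and grips with 20 to 120 N. Pads are 22 mm wide; open, the fingers measure 114 mm over their backs; the gripper's body (76 mm by 85 mm) begins 54 mm behind the grasp point. The pads swing forward as they close: fully open they stand 13 mm farther back than shut.
Start: joints at [-76.948, 17.962, -2.699, 69.339, 0, 90], TCP at [0.135, -0.584, 0.231] pointing down, gripper open.
Joint ranges: [-152.73, 152.73], [-39.44, 99.34], [-58.76, 71.6], [-118.89, 123.64], [-81.53, 83.1], [-180, 180]. Speed limits (degrees/s): [136.94, 136.94, 172.46, 180, 180, 180].

INTERFACE

Orientations are given as a 3x3 rotation matrix whose columns are the frame's x, y, z axes.
In Python, from station import arm gives the robot as it stands. The module is installed in compiled form; this text tells all that it offers.
- The arm moves only by the shell command python3 -m pendant 'ROWS' [FORCE]. ROWS is JSON, a list of rows, each a list of 7 numbers: the shift along the tool's x, y, z in m, then the turn, a rotation vector about the tool's x, y, z in degrees, then the opening, from 0 (shut) to 1 (fully open). In form: [[x, y, z, ax, ay, az, hand], ...]. A call has 1 to 20 rows; each row shifts and turns the commanded pose from where the row before left it, along the tool's axes as they then stand; what a row does not reach is not made up. A row lasts 1/8 s, in which the tool goes at most 62.5 mm and 10.7 degrees, less where a joint would pass 70% of its speed; a pose out of reach is approached as far as the arm can. A call with a gripper value outside its range is refused whole. The fingers move at their own pace and stop on an object; FORCE is the grip in N (left out, the last holds). Time passes only in rows, so rows that do not move let the fingers close. It gives the time, the measured TCP pose, the force and the opening at its end, in the units of the state.
- arm.observe(): the state, without advancing time (a new reading comes with each control period).
- arm.capture(name): name is "side" or "top"; returns a dict with "frame" (480x640x3 uint8, red, green, blue), "z_map" (480x640 float32, m along the optical axis (not along the pixel's ray), 0 where there is no reading), "fx", "fy", "cx", "cy" (pixels), "pose" (4x4, takes a point from camera to world coordinates). Camera axes: x right, y down, z forward; pixel columns grow to the right and rows downward; lengths in m; the calibration is good to about 2 mm. A picture is of the moment at which its call begins.
- arm.close_job(): hands the job in, once; it reports no verdict.
The state is a dict: "t": time; "joints": joint angles; "dq": joint speeds; "tau": joint torques, N m; "eef_pos": TCP position; "tool_rot": TCP orientation; "contact_force": force on the tool from outside, world axes, zero at the start; "torque": the same for the moment, N m; "width": finger opening in m.
Only numpy, scipy, OpenCV 4.12 (cv2) and the standard library are available. Lean on these libraries where they do the work, as an engineer would, in place of code of your own. Each camera call takes 0.05 s, during which the arm holds its last target.

TASK

Clear the stuck white spacers out of the heater block in the jig: lift the cover plate out of its guides and lean it against the back board of the drying stand, push the catch tray fully home under the block's outlets, then drive every spacer out into the tray with the drift, not with your fingers. When the block is clear, lay the drift flat back on the rubber mat and pull the tray with the spacers fully out again, leaving the plate leaning and the glassware and boxes around undisturbed.

Things in the scene. Friction and masses are not known exactly. Their poses are not given: they have to be found in the camera images.
- jig: clearing jig fixed to the bench: grey base 190 x 330 x 12 mm with a bare aluminium heater block on legs over two slide rails. Origin at bench level under the middle of the block's entry face. Block: y = 0 (entry face) to 30 mm (outlet face), |x| < 87 mm, z = 72 to 118 mm; four bores along +y at x = -54, -18, 18, 54 mm. Two plate guides on the entry side: |x| 70 to 87 mm, y -19 to 0 mm, 90 mm high
- bore0 (a point): centre of the mouth of bore 0 on the block's entry face; axes as the jig: the through bore, 24 mm wide, axis 95 mm above the bench, runs along +y for 30 mm to the outlet face. A sprung steel ball presses from above, 22 mm inside the mouth; in an empty bore it hangs 3 mm into the top of the bore
- bore1 (a point): centre of the mouth of bore 1 on the block's entry face; axes as the jig: the through bore, 24 mm wide, axis 95 mm above the bench, runs along +y for 30 mm to the outlet face. A sprung steel ball presses from above, 22 mm inside the mouth; in an empty bore it hangs 3 mm into the top of the bore
- bore2 (a point): centre of the mouth of bore 2 on the block's entry face; axes as the jig: the through bore, 24 mm wide, axis 95 mm above the bench, runs along +y for 30 mm to the outlet face. A sprung steel ball presses from above, 22 mm inside the mouth; in an empty bore it hangs 3 mm into the top of the bore
- bore3 (a point): centre of the mouth of bore 3 on the block's entry face; axes as the jig: the through bore, 24 mm wide, axis 95 mm above the bench, runs along +y for 30 mm to the outlet face. A sprung steel ball presses from above, 22 mm inside the mouth; in an empty bore it hangs 3 mm into the top of the bore
- spacer0: white plastic spacer, a solid cylinder 22 mm across, 30 mm long, 25 g, its axis along its own y, origin at its middle. If present it starts stuck in bore 0, its entry end 4 to 7 mm inside the mouth, so it stands as far proud of the outlet face; two to four are present. It takes about 8 to 17 N to drive, until its entry end is some 22 mm in; then it tips out of the outlet and falls
- spacer1: white plastic spacer, a solid cylinder 22 mm across, 30 mm long, 25 g, its axis along its own y, origin at its middle. If present it starts stuck in bore 1, its entry end 4 to 7 mm inside the mouth, so it stands as far proud of the outlet face; two to four are present. It takes about 8 to 17 N to drive, until its entry end is some 22 mm in; then it tips out of the outlet and falls
- spacer2: white plastic spacer, a solid cylinder 22 mm across, 30 mm long, 25 g, its axis along its own y, origin at its middle. If present it starts stuck in bore 2, its entry end 4 to 7 mm inside the mouth, so it stands as far proud of the outlet face; two to four are present. It takes about 8 to 17 N to drive, until its entry end is some 22 mm in; then it tips out of the outlet and falls
- spacer3: white plastic spacer, a solid cylinder 22 mm across, 30 mm long, 25 g, its axis along its own y, origin at its middle. If present it starts stuck in bore 3, its entry end 4 to 7 mm inside the mouth, so it stands as far proud of the outlet face; two to four are present. It takes about 8 to 17 N to drive, until its entry end is some 22 mm in; then it tips out of the outlet and falls
- plate: flat grey plastic cover plate 154 x 8 x 125 mm (its own x, y, z), 0.16 to 0.26 kg, standing upright in the guides of the jig, feet on ledges 30 mm above the bench, in front of all the bore mouths, its top edge 37 mm above the block. Origin in the middle of its lower edge, z up the plate. It lifts straight up, and is out of the guides once raised 60 mm
- plate_top (a point): middle of the top edge of the plate, 125 mm above its origin; plate axes
- stand: white drying stand, fixed: base 170 x 100 mm, 6 mm thick, with a 12 mm high lip along its front edge (inner face at y = +44 mm) and an upright back board 170 mm wide, 80 mm high whose front face is at y = -26 mm. Origin at bench level under the middle of the base, y from the board towards the front lip. A plate leans back on the board with its lower edge on the base between board and lip
- mat: black rubber mat 135 x 230 x 2 mm fixed to the bench, origin under its middle; the drift's place
- drift: drift: steel rod 10 mm across and 85 mm long on a wooden handle 70 mm long, 18 mm wide, 24 mm high, with a steel guard 34 mm wide, 8 mm thick between them; 0.10 to 0.16 kg; lies flat on the mat. Own x along the rod to the tip, z up; origin on the underside below the guard's front face (guard x = -8 to 0 mm, handle -78 to -8 mm, rod axis 12 mm above the origin)
- drift_tip (a point): centre of the drift's free end, 85 mm in front of its origin and 12 mm up; axes as the drift
- tray (a joint): travel of the catch tray along the slide rails, m: 0 = pulled fully out, 0.12 = fully home under the outlets (a stop at each end); it moves along jig -y as it grows; friction about 2 N
- tray_in (a point): centre of the tray's inner floor (white open tray, 150 x 100 mm outside, 38 mm high, walls 5 mm); axes as the jig. Floor 27.5 mm, rim 60.5 mm above the bench
- tray_grip (a point): on the black upright square post (18 x 18 mm) on the tray's outer side, 12 mm below its top; the post stands from 60.5 to 112.5 mm above the bench, 66 mm along jig +y from the tray's middle
- reagent: brown reagent bottle 52 mm wide, 110 mm high, origin under its middle; a bystander, to be left alone
- beaker: small glass beaker 56 mm wide, 70 mm high, origin under its middle; a bystander, to be left alone
- slidebox: blue slide box 85 x 35 x 30 mm, origin under its middle; a bystander, to be left alone
- dropper: small brown dropper bottle 34 mm wide, 65 mm high, origin under its middle; a bystander, to be left alone
- slides: stack of glass slides 26 x 76 x 14 mm, origin under its middle; a bystander, to be left alone
- jar: low glass jar 60 mm wide, 60 mm high, origin under its middle; a bystander, to be left alone

How it is judged:
By the outcome, as a careful person would: the job done as asked, in the order asked, and still so for the second after the job is handed in, with the robot touching nothing.
Of spacer0, spacer1, spacer2, spacer3 only 2 to 4 are there at a start; the rules pass over those that are not, and their reading is None.
At some moment in a run one of drift may be knocked a few centimetres aside while the robot is not near it.
It also fails if it takes over 210 s, if anything falls off the work surface, if the arm or the gripper's body presses on something with over 40 N, if the wrist force passes 120 N, or if a joint passes its speed limit or range.

## Working session

There is one attempt and no reset: what is moved stays moved. The work goes in short steps, Python scripts to look and compute and a shell command to move; the robot and the scene stay as the last step left them, time stands still between calls to the robot, and variables do not carry over. Pictures are saved under pics/ and viewed, and the job is handed in when it is done.

```bash
ls; mkdir -p pics
cat > h.py <<'E'
import numpy as np, cv2
from station import arm
def cap(n,f):
    c=arm.capture(n); cv2.imwrite('pics/'+f+'.png',c['frame'][:,:,::-1]); np.savez('pics/'+f,**{k:np.array(v) for k,v in c.items()}); return c
def ld(f): return dict(np.load('pics/'+f+'.npz'))
def cloud(c):
    z=c['z_map'].astype(float); v,u=np.mgrid[:480,:640]
    P=np.stack([(u-c['cx'])/c['fx']*z,(v-c['cy'])/c['fy']*z,z],-1)
    W=P@c['pose'][:3,:3].T+c['pose'][:3,3]; W[z==0]=np.nan; return W
def proj(c,p):
    T=np.linalg.inv(c['pose']); q=T[:3,:3]@np.array(p)+T[:3,3]; return q[0]/q[2]*c['fx']+c['cx'],q[1]/q[2]*c['fy']+c['cy']
def st():
    s=arm.observe(); print('t',round(s['t'],2),'j',np.round(s['joints'],1),'p',np.round(s['eef_pos'],4),'F',np.round(s['contact_force'],1),'w',round(s['width'],4)); print(np.round(s['tool_rot'],3)); return s
E
python3 - <<'E'
from h import *
st()
for n in ('side','top'):
    c=cap(n,n+'0'); print(n,c['pose'].round(3),c['fx'])
E
```

```text
pics
t 0.0 j [-76.9  18.   -2.8  69.3   0.   90. ] p [ 0.1354 -0.5839  0.2304] F [-0.5 -0.3  0. ] w 0.0854
[[-0.974 -0.     0.226]
 [-0.226  0.002 -0.974]
 [-0.    -1.    -0.002]]
side [[-0.949 -0.178  0.262  0.362]
 [-0.316  0.473 -0.822  0.731]
 [ 0.022 -0.863 -0.505  0.529]
 [ 0.     0.     0.     1.   ]] 456.5935530415966
top [[ 0.014 -0.998  0.053  0.544]
 [-1.    -0.015 -0.016  0.047]
 [ 0.017 -0.053 -0.998  1.228]
 [ 0.     0.     0.     1.   ]] 493.8075613815784
```

View pics/side0.png

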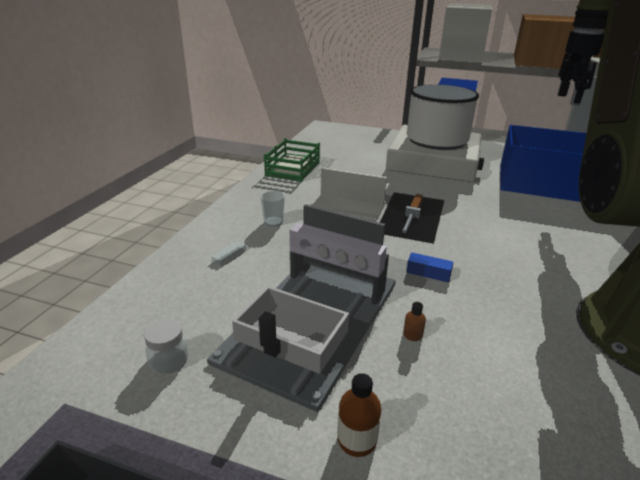

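View pics/top0.png

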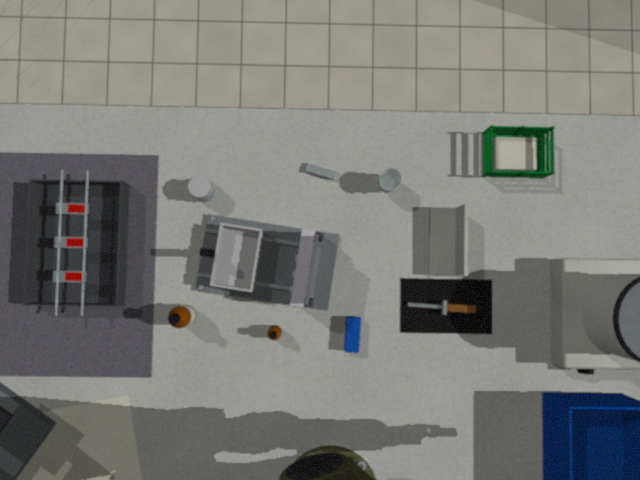

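Run:
```python
from h import *
c=ld('top0'); W=cloud(c)
def rect(nm,m,dz=None):
    m=m.astype(np.uint8); n,l,s,ce=cv2.connectedComponentsWithStats(m)
    for i in range(1,n):
        if s[i,4]<12: continue
        p=W[l==i]; (cx,cy),(w,h),a=cv2.minAreaRect((p[:,:2]*1000).astype(np.float32)); print(nm,s[i],'c',round(cx,1),round(cy,1),'wh',round(w,1),round(h,1),'a',round(a,2),'z',np.round(np.median(p[:,2])*1000,1), 'pca', end=' ')
        q=p[:,:2]-p[:,:2].mean(0); u,s_,v=np.linalg.svd(q,full_matrices=False); print(np.degrees(np.arctan2(v[0,1],v[0,0])).round(2))
x,y,z=W[...,0],W[...,1],W[...,2]
R=np.zeros((480,640),bool)
def box(u0,u1,v0,v1):
    r=R.copy(); r[v0:v1,u0:u1]=1; return r
j=box(185,345,205,315)
rect('platetop',j&(z>.148)&(z<.165))
rect('block',j&(z>.112)&(z<.124))
rect('post',j&(z>.105)&(z<.118)&(np.arange(640)<230))
rect('rim',j&(z>.054)&(z<.066)); rect('guide',j&(z>.085)&(z<.095)); rect('base',j&(z>.008)&(z<.016))
s=box(405,475,200,280)
rect('board',s&(z>.07)&(z<.09)); rect('lip',s&(z>.009)&(z<.016));rect('sbase',s&(z>.003)&(z<.0085))
d=box(395,500,275,335)
rect('handle',d&(z>.016)&(z<.045)); rect('rod',d&(z>.008)&(z<.045))
rect('all',box(150,520,130,370)&(z>.02))
f=c['frame']
cv2.imwrite('pics/z1.png',cv2.resize(f[200:345,180:345,::-1],None,fx=4.5,fy=4,interpolation=cv2.INTER_CUBIC))
cv2.imwrite('pics/z2.png',cv2.resize(f[195:340,390:510,::-1],None,fx=4,fy=4,interpolation=cv2.INTER_CUBIC))
```

```text
platetop [304 235  15  70 258] c 544.0 52.6 wh 8.0 152.6 a 81.99 z 154.5 pca 171.94
block [ 290  229   25   78 1033] c 547.9 73.3 wh 30.0 174.1 a 82.03 z 117.6 pca 172.01
block [199 248   9   8  33] c 579.3 296.8 wh 15.2 16.8 a 77.03 z 113.8 pca 129.54
post [199 248  10   9  68] c 579.5 296.9 wh 18.1 17.4 a 77.0 z 112.1 pca -107.41
rim [208 223  54  69 530] c 571.3 238.6 wh 114.0 150.2 a 81.94 z 60.2 pca 171.79
rim [185 308   5   7  12] c 443.2 340.4 wh 16.9 3.3 a 39.66 z 60.7 pca -145.04
guide [315 232   8   8  34] c 622.3 37.0 wh 16.6 16.2 a 0.76 z 90.2 pca -140.06
guide [303 300  10   8  34] c 466.9 59.9 wh 18.4 16.5 a 82.68 z 90.8 pca 127.78
base [205 214  97  29 928] c 643.2 198.3 wh 235.9 36.4 a 82.0 z 11.7 pca -99.04
base [202 232  16  18 202] c 611.5 304.2 wh 34.8 40.7 a 84.55 z 11.6 pca 171.25
base [ 309  232   30   79 1323] c 541.0 23.9 wh 49.9 189.7 a 82.01 z 11.8 pca 172.05
base [ 255  241   44   46 1391] c 557.2 138.1 wh 92.6 102.3 a 82.11 z 11.9 pca 173.0
base [198 256  16  19 208] c 550.9 312.8 wh 34.4 41.2 a 82.65 z 11.8 pca 175.55
base [195 276  96  29 946] c 490.7 2
[... 715 characters left out ...]
25 285] c 762.6 -130.6 wh 54.4 53.0 a 0.17 z 56.1 pca 140.12
all [188 176  27  25 528] c 736.3 321.3 wh 56.5 55.1 a 7.79 z 58.8 pca -106.41
all [456 204  12  72 736] c 619.4 -306.3 wh 10.2 168.4 a 89.25 z 64.4 pca 179.43
all [ 199  223  124   85 4645] c 563.5 181.1 wh 286.4 174.2 a 81.77 z 32.1 pca -98.46
all [284 241   9   4  22] c 608.7 110.6 wh 19.9 7.3 a 88.06 z 22.6 pca -99.77
all [442 301  34  14 271] c 457.0 -306.6 wh 31.7 78.5 a 1.48 z 28.3 pca -92.36
all [167 305  28  24 503] c 429.1 359.4 wh 50.4 50.9 a 74.98 z 76.2 pca -161.5
all [344 317  17  36 521] c 388.2 -48.3 wh 35.2 84.8 a 86.77 z 29.4 pca 176.36
all [267 326  14  15 169] c 390.3 140.5 wh 33.1 31.0 a 2.04 z 43.3 pca -110.02
```

Run:
```python
from h import *
f=ld('side0')['frame']
cv2.imwrite('pics/z3.png',cv2.resize(f[160:410,200:450,::-1],None,fx=2.4,fy=2.4,interpolation=cv2.INTER_CUBIC))
```

```text
(no output)
```

View pics/z1.png

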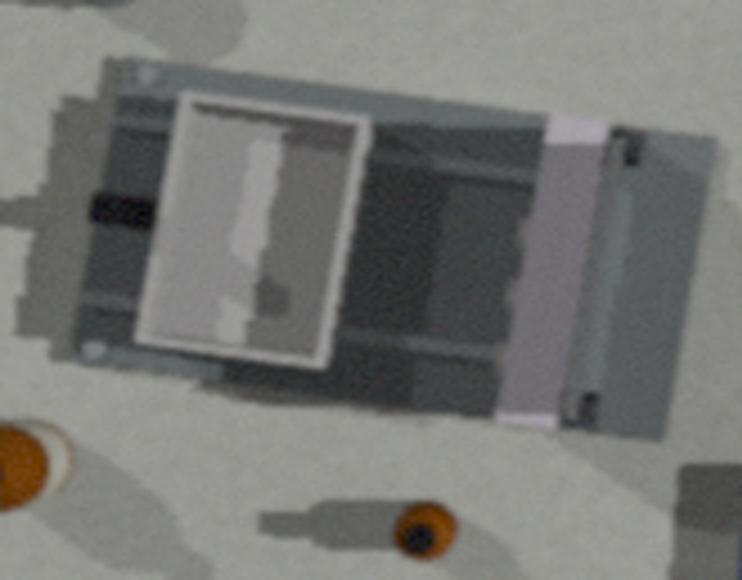

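View pics/z2.png

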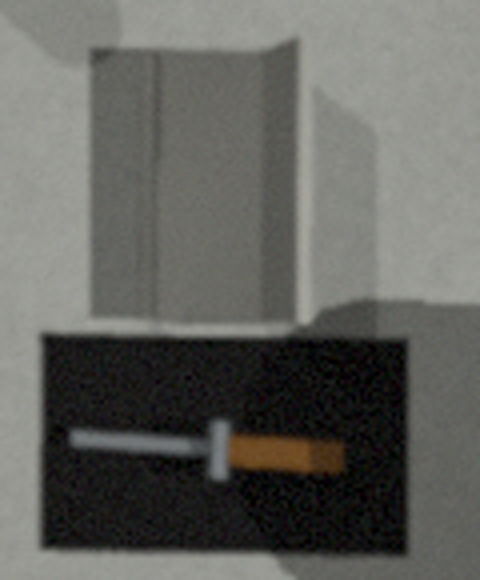

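View pics/z3.png

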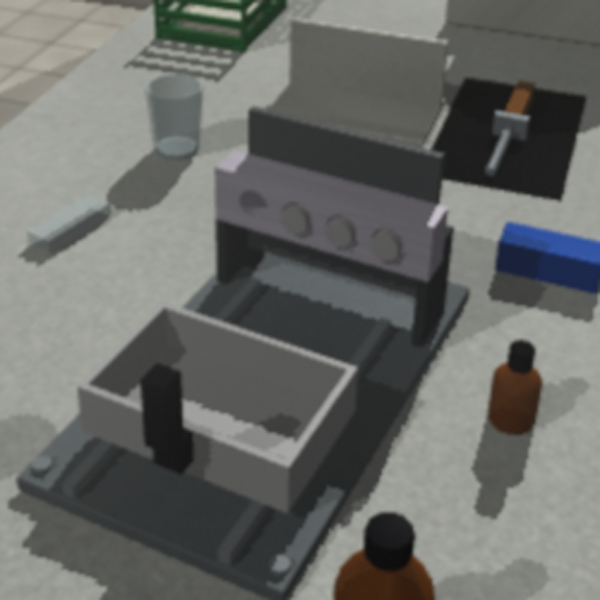

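```bash
cat >> h.py <<'E'
from scipy.spatial.transform import Rotation as Ro
def yawR(yaw,tilt=0):
    # tool y down, tool z at yaw; tilt about tool x (deg)
    a=np.radians(yaw); z=np.array([np.cos(a),np.sin(a),0]); y=np.array([0,0,-1.]); x=np.cross(y,z)
    return np.stack([x,y,z],1)@Ro.from_rotvec([tilt,0,0],degrees=True).as_matrix()
def goto(p,R=None,nominal=None):
    s=arm.observe(); R0=np.array(s['tool_rot']); p0=np.array(s['eef_pos'])
    d=R0.T@(np.array(p)-p0); r=[0,0,0] if R is None else Ro.from_matrix(R0.T@R).as_rotvec(degrees=True)
    print('shift(tool) mm',np.round(d*1000,1),'len',round(np.linalg.norm(d)*1000,1),'turn',np.round(r,2)); return d
E
python3 - <<'E'
from h import *
c=ld('top0'); W=cloud(c)
x,y,z=W[...,0],W[...,1],W[...,2]
for yy in np.arange(-.7,.2,.05):
    print(round(yy,2),[ (round(xx,2),round(float(np.nanmax(np.where((abs(x-xx)<.025)&(abs(y-yy)<.025),z,-1))),3)) for xx in np.arange(.1,.6,.05)])
goto([.544,.0526,.30],yawR(82)); st()
E
```

```text
-0.7 [(np.float64(0.1), 0.075), (np.float64(0.15), 0.076), (np.float64(0.2), 0.078), (np.float64(0.25), 0.13), (np.float64(0.3), 0.071), (np.float64(0.35), 0.076), (np.float64(0.4), -1.0), (np.float64(0.45), -1.0), (np.float64(0.5), -1.0), (np.float64(0.55), 0.075)]
-0.65 [(np.float64(0.1), 0.013), (np.float64(0.15), 0.013), (np.float64(0.2), 0.011), (np.float64(0.25), 0.132), (np.float64(0.3), 0.071), (np.float64(0.35), 0.189), (np.float64(0.4), -1.0), (np.float64(0.45), 0.215), (np.float64(0.5), 0.216), (np.float64(0.55), 0.217)]
-0.6 [(np.float64(0.1), 0.012), (np.float64(0.15), 0.013), (np.float64(0.2), 0.012), (np.float64(0.25), 0.133), (np.float64(0.3), 0.071), (np.float64(0.35), 0.219), (np.float64(0.4), 0.223), (np.float64(0.45), 0.223), (np.float64(0.5), 0.223), (np.float64(0.55), 0.219)]
-0.55 [(np.float64(0.1), 0.127), (np.float64(0.15), 0.127), (np.float64(0.2), 0.125), (np.float64(0.25), 0.135), (np.float64(0.3), 0.071), (np.float64(0.35), 0.076), (np.float64(0.4), 0.219), (np.float64(0.45), 0.219), (np.float64(0.5), 0.218), (np.float64(0.55), 0.077)]
-0.5 [(np.float64(0
[... 3340 characters left out ...]
07), (np.float64(0.3), 0.007), (np.float64(0.35), 0.007), (np.float64(0.4), 0.037), (np.float64(0.45), 0.122), (np.float64(0.5), 0.124), (np.float64(0.55), 0.124)]
0.15 [(np.float64(0.1), 0.007), (np.float64(0.15), 0.007), (np.float64(0.2), 0.007), (np.float64(0.25), 0.006), (np.float64(0.3), 0.005), (np.float64(0.35), 0.041), (np.float64(0.4), 0.068), (np.float64(0.45), 0.018), (np.float64(0.5), 0.027), (np.float64(0.55), 0.018)]
shift(tool) mm [-541.8  -68.7 -528. ] len 759.6 turn [ 2.0000e-02 -1.5895e+02 -1.2000e-01]
t 0.1 j [-76.9  18.   -2.7  69.3   0.   90. ] p [ 0.1354 -0.584   0.2305] F [ 0.5 -0.4  1.1] w 0.0856
[[-0.974 -0.     0.226]
 [-0.226  0.001 -0.974]
 [-0.    -1.    -0.002]]
```

```bash
python3 -m pendant '[[0,-0.0043,0,0,-9.94,0,1],[0,-0.0043,0,0,-9.94,0,1],[0,-0.0043,0,0,-9.94,0,1],[0,-0.0043,0,0,-9.94,0,1],[0,-0.0043,0,0,-9.94,0,1],[0,-0.0043,0,0,-9.94,0,1],[0,-0.0043,0,0,-9.94,0,1],[0,-0.0043,0,0,-9.94,0,1],[0,-0.0043,0,0,-9.94,0,1],[0,-0.0043,0,0,-9.94,0,1],[0,-0.0043,0,0,-9.94,0,1],[0,-0.0043,0,0,-9.94,0,1],[0,-0.0043,0,0,-9.94,0,1],[0,-0.0043,0,0,-9.94,0,1],[0,-0.0043,0,0,-9.94,0,1],[0,-0.0043,0,0,-9.9,0,1],[0,0,0,0,0,0,1]]'
python3 - <<'E'
from h import *
st();goto([.544,.0526,.25],yawR(82))
E
```

```text
t: 2.22
eef_pos: [0.1355, -0.5845, 0.3]
tool_rot: [[0.99, -0.0, 0.14], [-0.14, 0.0, 0.99], [-0.0, -1.0, 0.0]]
contact_force: [-0.4, 0.2, 0.3]
width: 0.0852
t 2.23 j [-76.9  17.1   5.   77.9   0.  -68.9] p [ 0.1355 -0.5845  0.3   ] F [-0.4  0.2  0.3] w 0.0852
[[ 0.99 -0.    0.14]
 [-0.14  0.    0.99]
 [-0.   -1.    0.  ]]
shift(tool) mm [315.2  50.1 688. ] len 758.4 turn [-0.01 -0.06 -0.  ]
```

```bash
python3 -m pendant '[[0.0197,0.0031,0.043,0,0,0,1],[0.0197,0.0031,0.043,0,0,0,1],[0.0197,0.0031,0.043,0,0,0,1],[0.0197,0.0031,0.043,0,0,0,1],[0.0197,0.0031,0.043,0,0,0,1],[0.0197,0.0031,0.043,0,0,0,1],[0.0197,0.0031,0.043,0,0,0,1],[0.0197,0.0031,0.043,0,0,0,1],[0.0197,0.0031,0.043,0,0,0,1],[0.0197,0.0031,0.043,0,0,0,1],[0.0197,0.0031,0.043,0,0,0,1],[0.0197,0.0031,0.043,0,0,0,1],[0.0197,0.0031,0.043,0,0,0,1],[0.0197,0.0031,0.043,0,0,0,1],[0.0197,0.0031,0.043,0,0,0,1],[0.0197,0.0031,0.043,0,0,0,1],[0,0,0,0,0,0,1],[0,0,0,0,0,0,1]]'
python3 - <<'E'
from h import *
st();goto([.544,.0526,.131],yawR(82))
cap('side','s1')
E
```

```text
t: 4.47
eef_pos: [0.5421, 0.053, 0.25]
tool_rot: [[0.99, -0.001, 0.14], [-0.14, -0.001, 0.99], [-0.001, -1.0, -0.001]]
contact_force: [0.2, 0.3, 0.3]
width: 0.0857
t 4.47 j [ 5.6 11.7 -8.5 69.9 -0.  13.6] p [0.5421 0.053  0.25  ] F [0.2 0.3 0.3] w 0.0857
[[ 0.99  -0.001  0.14 ]
 [-0.14  -0.001  0.99 ]
 [-0.001 -1.    -0.001]]
shift(tool) mm [ 2.10e+00  1.19e+02 -1.00e-01] len 119.0 turn [ 0.04 -0.03 -0.08]
```

View pics/s1.png

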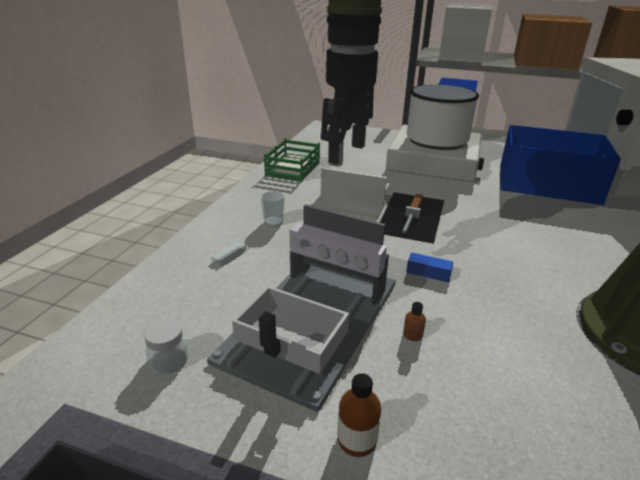

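The gripper stands over the plate (plate at ~(343,228), jaws at ~(345,140)), so I descend and grip it.

```bash
python3 -m pendant '[[0.002,0.03,0,0,0,0,1],[0,0.03,0,0,0,0,1],[0,0.03,0,0,0,0,1],[0,0.029,0,0,0,0,1],[0,0,0,0,0,0,1],[0,0,0,0,0,0,0],[0,0,0,0,0,0,0],[0,0,0,0,0,0,0],[0,0,0,0,0,0,0],[0,0,0,0,0,0,0],[0,0,0,0,0,0,0],[0,0,0,0,0,0,0],[0,0,0,0,0,0,0]]' 50
python3 - <<'E'
from h import *
st()
E
```

```text
t: 6.15
eef_pos: [0.5451, 0.0529, 0.132]
tool_rot: [[0.99, 0.001, 0.138], [-0.138, -0.0, 0.99], [0.001, -1.0, -0.0]]
contact_force: [-0.7, -1.1, 5.2]
width: 0.0066
t 6.15 j [  5.6  15.8 -19.   55.1  -0.   13.5] p [0.5451 0.0529 0.132 ] F [-0.7 -1.1  5.2] w 0.0066
[[ 0.99   0.001  0.138]
 [-0.138 -0.     0.99 ]
 [ 0.001 -1.    -0.   ]]
```

```bash
python3 -m pendant '[[0,-0.01,0,0,0,0,0],[0,-0.015,0,0,0,0,0],[0,-0.02,0,0,0,0,0],[0,-0.02,0,0,0,0,0],[0,-0.02,0,0,0,0,0],[0,-0.02,0,0,0,0,0],[0,-0.015,0,0,0,0,0],[0,0,0,0,0,0,0]]'
python3 - <<'E'
from h import *
st();cap('side','s2');cap('top','t2')
goto([.62,-.27,.25],yawR(89.6))
E
```

```text
t: 7.15
eef_pos: [0.5457, 0.0532, 0.253]
tool_rot: [[0.99, 0.003, 0.138], [-0.138, 0.0, 0.99], [0.003, -1.0, 0.001]]
contact_force: [-0.3, -0.4, -2.3]
width: 0.007
t 7.15 j [ 5.6 11.8 -7.9 70.1  0.  13.5] p [0.5457 0.0532 0.253 ] F [-0.3 -0.4 -2.3] w 0.007
[[ 0.99   0.003  0.138]
 [-0.138  0.     0.99 ]
 [ 0.003 -1.     0.001]]
shift(tool) mm [ 119.3    1.1 -309.5] len 331.7 turn [ 0.   -7.55 -0.02]
```

View pics/s2.png

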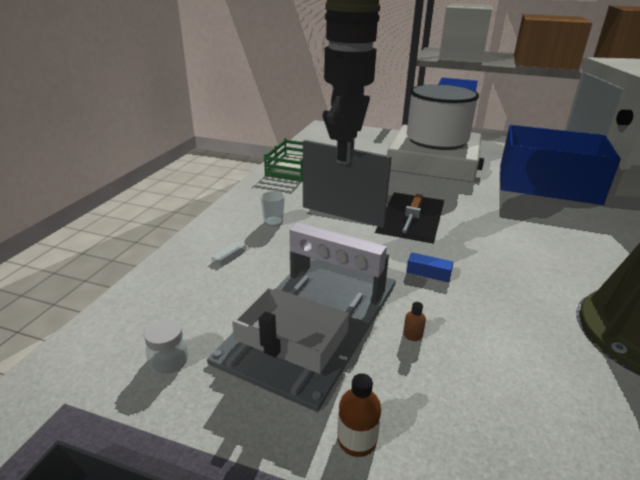

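```bash
python3 -m pendant '[[0.0149,0,-0.0387,0,0,0,0],[0.0149,0,-0.0387,0,0,0,0],[0.0149,0,-0.0387,0,0,0,0],[0.0149,0,-0.0387,0,0,0,0],[0.0149,0,-0.0387,0,0,0,0],[0.0149,0,-0.0387,0,0,0,0],[0.0149,0,-0.0387,0,0,0,0],[0.0149,0,-0.0387,0,0,0,0],[0,0,0,0,-7.5,0,0],[0,0,0,8,0,0,0],[0,0,0,8,0,0,0],[0,0,0,0,0,0,0]]'
python3 - <<'E'
from h import *
st();goto([.62,-.298,.125],yawR(89.5,16)); cap('top','t3')
E
```

```text
t: 8.75
eef_pos: [0.6188, -0.2723, 0.248]
tool_rot: [[1.0, -0.002, 0.012], [-0.011, 0.277, 0.961], [-0.005, -0.961, 0.277]]
contact_force: [-0.2, -0.6, -2.3]
width: 0.0068
t 8.75 j [-30.4  33.9  21.7  86.2  13.8 -30.8] p [ 0.6188 -0.2723  0.248 ] F [-0.2 -0.6 -2.3] w 0.0068
[[ 1.    -0.002  0.012]
 [-0.011  0.277  0.961]
 [-0.005 -0.961  0.277]]
shift(tool) mm [  2.1 111.1 -58.7] len 125.7 turn [-0.08 -0.22 -0.23]
```

View pics/t3.png

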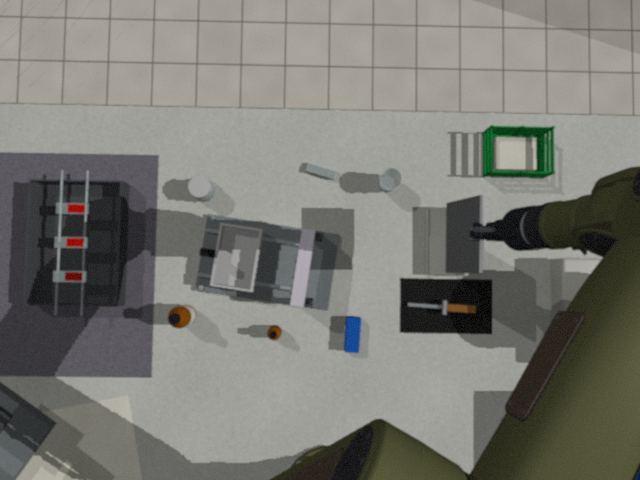

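```bash
python3 -m pendant '[[0.0005,0.0278,-0.0147,0,0,0,0],[0.0005,0.0278,-0.0147,0,0,0,0],[0.0005,0.0278,-0.0147,0,0,0,0],[0.0005,0.0278,-0.0147,0,0,0,0],[0,0,0,0,0,0,0]]'
python3 - <<'E'
from h import *
st();goto([.62,-.3,.1065],yawR(89.5,16)); cap('side','s4')
f=ld('s4')['frame'];cv2.imwrite('pics/z4.png',cv2.resize(f[100:260,220:420,::-1],None,fx=4,fy=3.7,interpolation=cv2.INTER_CUBIC))
E
```

```text
t: 9.43
eef_pos: [0.6204, -0.2941, 0.126]
tool_rot: [[1.0, -0.002, 0.007], [-0.007, 0.277, 0.961], [-0.004, -0.961, 0.277]]
contact_force: [0.6, 0.7, -1.2]
width: 0.0071
t 9.43 j [-31.8  37.9  12.6  73.5  13.5 -32.5] p [ 0.6204 -0.2941  0.126 ] F [ 0.6  0.7 -1.2] w 0.0071
[[ 1.    -0.002  0.007]
 [-0.007  0.277  0.961]
 [-0.004 -0.961  0.277]]
shift(tool) mm [ -0.2  17.1 -11.1] len 20.4 turn [-0.06  0.05 -0.27]
```

View pics/z4.png

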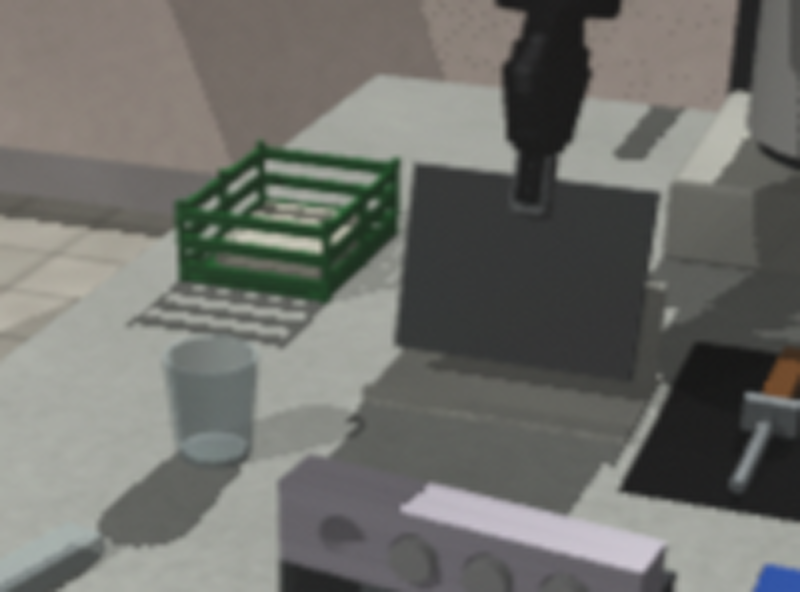

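```bash
python3 -m pendant '[[0,0.0077,-0.0022,0,0,0,0],[0,0.0077,-0.0022,0,0,0,0],[0,0,0,0,0,0,0]]'; python3 -m pendant '[[0,0.002,-0.0006,0,0,0,0],[0,0.002,-0.0006,0,0,0,0],[0,0,0,0,0,0,0]]'
```

```text
t: 9.85
eef_pos: [0.6216, -0.2957, 0.1121]
tool_rot: [[1.0, 0.002, 0.008], [-0.008, 0.276, 0.961], [-0.001, -0.961, 0.276]]
contact_force: [-1.3, 0.6, -0.8]
width: 0.0072
t: 10.22
eef_pos: [0.6217, -0.296, 0.108]
tool_rot: [[1.0, 0.002, 0.008], [-0.008, 0.276, 0.961], [-0.0, -0.961, 0.276]]
contact_force: [-0.3, -0.2, -2.6]
width: 0.007
```

```bash
python3 -m pendant '[[0,0.002,-0.0006,0,0,0,0],[0,-0.0014,-0.0048,0,0,0,0],[0,0,0,0,0,0,0]]'; python3 -m pendant '[[0,0.001,-0.0003,0,0,0,0],[0,-0.0006,-0.0019,0,0,0,0],[0,0,0,0,0,0,0]]'
```

```text
t: 10.6
eef_pos: [0.6218, -0.3016, 0.1061]
tool_rot: [[1.0, 0.002, 0.008], [-0.008, 0.275, 0.961], [0.0, -0.961, 0.275]]
contact_force: [-0.1, 0.2, -2.1]
width: 0.0067
t: 10.98
eef_pos: [0.6219, -0.3031, 0.1053]
tool_rot: [[1.0, 0.002, 0.007], [-0.008, 0.276, 0.961], [0.0, -0.961, 0.276]]
contact_force: [0.2, -0.1, -0.5]
width: 0.007
```

```bash
python3 -m pendant '[[0,0.001,-0.0003,0,0,0,0],[0,-0.0004,-0.0013,0,0,0,0],[0,0,0,0,0,0,0]]'
python3 - <<'E'
from h import *
cap('side','s5')
f=ld('s5')['frame'];cv2.imwrite('pics/z5.png',cv2.resize(f[100:260,220:420,::-1],None,fx=4,fy=3.7,interpolation=cv2.INTER_CUBIC))
E
```

```text
t: 11.35
eef_pos: [0.6219, -0.3041, 0.105]
tool_rot: [[1.0, 0.003, 0.007], [-0.008, 0.276, 0.961], [0.001, -0.961, 0.276]]
contact_force: [-1.4, 1.2, 6.4]
width: 0.0071
```

View pics/z5.png

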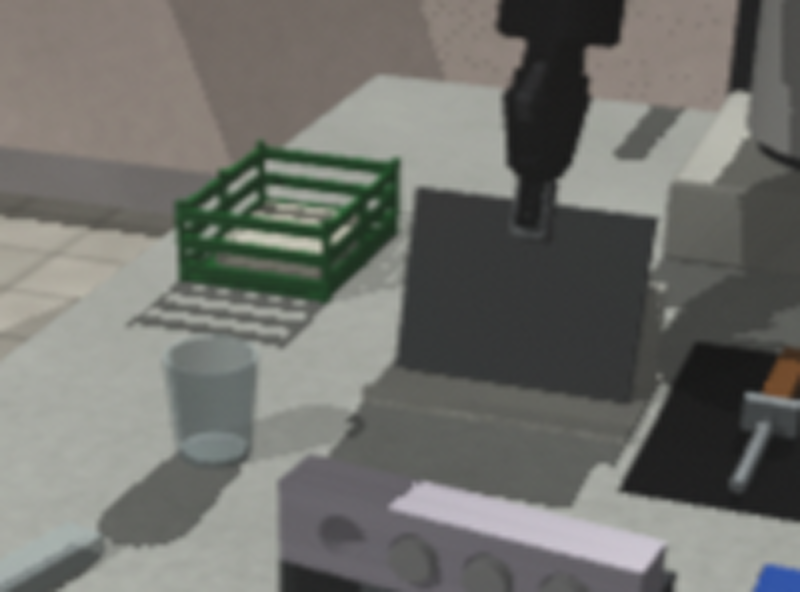

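```bash
python3 -m pendant '[[0,0,0,0,0,0,0.12],[0,0,0,0,0,0,0.15],[0,0,0,0,0,0,0.25],[0,0,0,0,0,0,0.4],[0,0,0,0,0,0,0.4],[0,-0.02,0,0,0,0,0.4],[0,-0.03,0,0,0,0,0.4],[0,-0.03,0,0,0,0,0.5],[0,-0.03,0,0,0,0,0.6],[0,-0.03,0,0,0,0,0.6],[0,0,0,0,0,0,0.6]]'
python3 - <<'E'
from h import *
st()
cap('side','s6'); c=cap('top','t6')
f=ld('s6')['frame'];cv2.imwrite('pics/z6.png',cv2.resize(f[100:260,220:420,::-1],None,fx=4,fy=3.7,interpolation=cv2.INTER_CUBIC))
goto([.5795,.2969,.25],yawR(-8))
E
```

```text
t: 12.78
eef_pos: [0.6225, -0.3443, 0.2412]
tool_rot: [[1.0, 0.006, 0.007], [-0.009, 0.273, 0.962], [0.004, -0.962, 0.273]]
contact_force: [0.4, 0.4, 0.2]
width: 0.0516
t 12.78 j [-35.   39.4  30.2  89.7  13.1 -35.6] p [ 0.6225 -0.3443  0.2412] F [0.4 0.4 0.2] w 0.0516
[[ 1.     0.006  0.007]
 [-0.009  0.273  0.962]
 [ 0.004 -0.962  0.273]]
shift(tool) mm [-47.  164.9 618. ] len 641.3 turn [-11.92  96.84 -13.62]
```

View pics/z6.png

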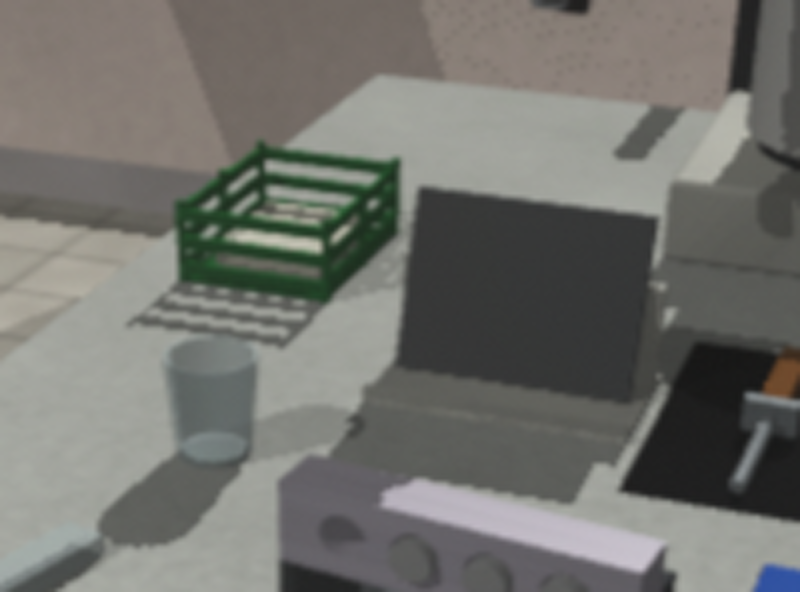

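View pics/t6.png

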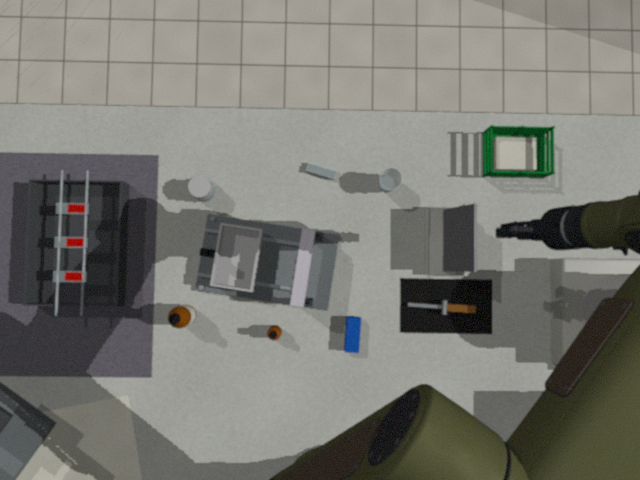

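```bash
python3 -m pendant '[[0,0,0,-8,0,0,0.6],[0,0,0,-7.9,0,0,0.6],[-0.003,0,0.0427,0,0,0,0.6],[-0.003,0,0.0427,0,0,0,0.6],[-0.003,0,0.0427,0,0,0,0.6],[-0.003,0,0.0427,0,0,0,0.6],[-0.003,0,0.0427,0,0,0,0.6],[-0.003,0,0.0427,0,0,0,0.6],[-0.003,0,0.0427,0,0,0,0.6],[-0.003,0,0.0427,0,0,0,0.6],[-0.003,0,0.0427,0,0,0,0.6],[-0.003,0,0.0427,0,0,0,0.6],[-0.003,0,0.0427,0,0,0,0.6],[-0.003,0,0.0427,0,0,0,0.6],[-0.003,0,0.0427,0,0,0,0.6],[-0.003,0,0.0427,0,0,0,0.6],[-0.003,0,0.0427,0,0,0,0.6],[0,0,0,0,0,0,0.6]]'; python3 -m pendant '[[0,0,0,0,9.75,0,0.6],[0,0,0,0,9.75,0,0.6],[0,0,0,0,9.75,0,0.6],[0,0,0,0,9.75,0,0.6],[0,0,0,0,9.75,0,0.6],[0,0,0,0,9.75,0,0.6],[0,0,0,0,9.75,0,0.6],[0,0,0,0,9.75,0,0.6],[0,0,0,0,9.75,0,0.6],[0,0,0,0,9.75,0,0.6],[0,0,0,0,0,0,0.6]]';python3 - <<'E'
from h import *
st()
goto([.5795,.2969,.083],yawR(-8))
E
```

```text
t: 15.12
eef_pos: [0.5797, 0.3005, 0.2377]
tool_rot: [[1.0, -0.003, 0.004], [-0.004, 0.001, 1.0], [-0.003, -1.0, 0.001]]
contact_force: [0.5, -0.3, -0.5]
width: 0.0514
t: 16.5
eef_pos: [0.5809, 0.2967, 0.2388]
tool_rot: [[-0.137, -0.002, 0.991], [-0.991, 0.001, -0.137], [-0.0, -1.0, -0.002]]
contact_force: [-0.6, -0.4, 0.6]
width: 0.0514
t 16.5 j [2.700e+01 2.370e+01 6.400e+00 7.280e+01 1.000e-01 1.249e+02] p [0.5809 0.2967 0.2388] F [-0.6 -0.4  0.6] w 0.0514
[[-0.137 -0.002  0.991]
 [-0.991  0.001 -0.137]
 [-0.    -1.    -0.002]]
shift(tool) mm [ 1.000e-01  1.558e+02 -1.100e+00] len 155.8 turn [ 0.09  0.12 -0.02]
```

```bash
python3 -m pendant '[[0,0.039,-0.001,0,0,0,0.6],[0,0.039,0,0,0,0,0.6],[0,0.039,0,0,0,0,0.6],[0,0.039,0,0,0,0,0.6],[0,0,0,0,0,0,0.6],[0,0,0,0,0,0,0.1],[0,0,0,0,0,0,0],[0,0,0,0,0,0,0],[0,0,0,0,0,0,0],[0,0,0,0,0,0,0],[0,0,0,0,0,0,0]]' 40;python3 - <<'E'
from h import *
st();c=cap('side','s7')
cv2.imwrite('pics/z7.png',cv2.resize(c['frame'][160:410,200:450,::-1],None,fx=2.4,fy=2.4,interpolation=cv2.INTER_CUBIC))
E
```

```text
t: 17.88
eef_pos: [0.5803, 0.2992, 0.0862]
tool_rot: [[-0.137, 0.0, 0.991], [-0.991, 0.004, -0.137], [-0.004, -1.0, -0.0]]
contact_force: [-5.4, 0.6, 6.2]
width: 0.0171
t 17.88 j [ 27.2  28.4  -6.8  54.6   0.2 125.1] p [0.5803 0.2992 0.0862] F [-5.4  0.6  6.2] w 0.0171
[[-0.137  0.     0.991]
 [-0.991  0.004 -0.137]
 [-0.004 -1.    -0.   ]]
```

View pics/z7.png

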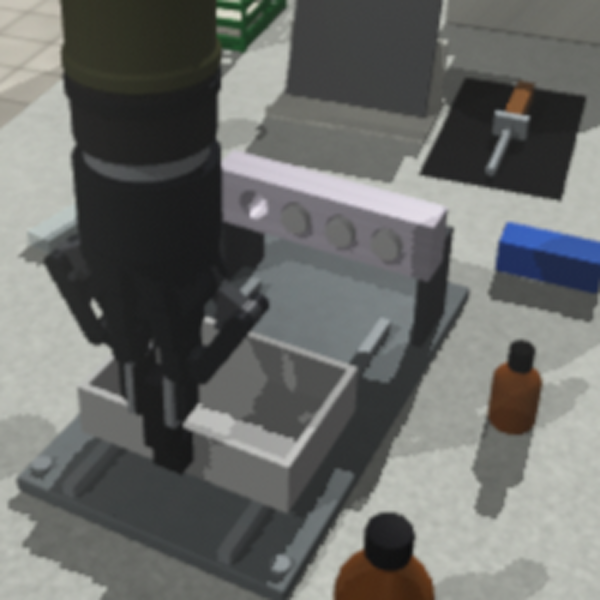

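```bash
python3 -m pendant '[[0.01,0,0,0,0,0,0],[0.015,0,0,0,0,0,0],[0.015,0,0,0,0,0,0],[0.015,0,0,0,0,0,0],[0.015,0,0,0,0,0,0],[0.015,0,0,0,0,0,0],[0.015,0,0,0,0,0,0],[0.01,0,0,0,0,0,0],[0.006,0,0,0,0,0,0],[0,0,0,0,0,0,0]]';python3 -m pendant '[[0.002,0,0,0,0,0,0],[0.002,0,0,0,0,0,0],[0,0,0,0,0,0,0]]'
```

```text
t: 19.18
eef_pos: [0.5658, 0.1957, 0.0865]
tool_rot: [[-0.132, 0.002, 0.991], [-0.991, 0.027, -0.132], [-0.027, -1.0, -0.001]]
contact_force: [-2.0, 36.9, -5.2]
width: 0.0171
t: 19.55
eef_pos: [0.5657, 0.1953, 0.0866]
tool_rot: [[-0.13, 0.003, 0.992], [-0.991, 0.033, -0.13], [-0.033, -0.999, -0.002]]
contact_force: [-1.8, 47.6, -8.9]
width: 0.0173
```

```bash
python3 -m pendant '[[-0.004,0,0,0,0,0,0],[0,0,0,0,0,0,0]]'
python3 - <<'E'
from h import *
st();c=cap('side','s8');c2=cap('top','t8')
cv2.imwrite('pics/z8.png',cv2.resize(c['frame'][160:410,200:450,::-1],None,fx=2.4,fy=2.4,interpolation=cv2.INTER_CUBIC))
cv2.imwrite('pics/z9.png',cv2.resize(c2['frame'][200:345,180:345,::-1],None,fx=4.5,fy=4,interpolation=cv2.INTER_CUBIC))
E
```

```text
t: 19.8
eef_pos: [0.5657, 0.1953, 0.0865]
tool_rot: [[-0.131, 0.002, 0.991], [-0.991, 0.025, -0.131], [-0.025, -1.0, -0.001]]
contact_force: [-2.9, 34.0, -4.0]
width: 0.0174
t 19.8 j [ 18.3  22.7 -15.7  51.    1.3 115.9] p [0.5657 0.1953 0.0865] F [-2.9 34.  -4. ] w 0.0174
[[-0.131  0.002  0.991]
 [-0.991  0.025 -0.131]
 [-0.025 -1.    -0.001]]
```

View pics/z8.png

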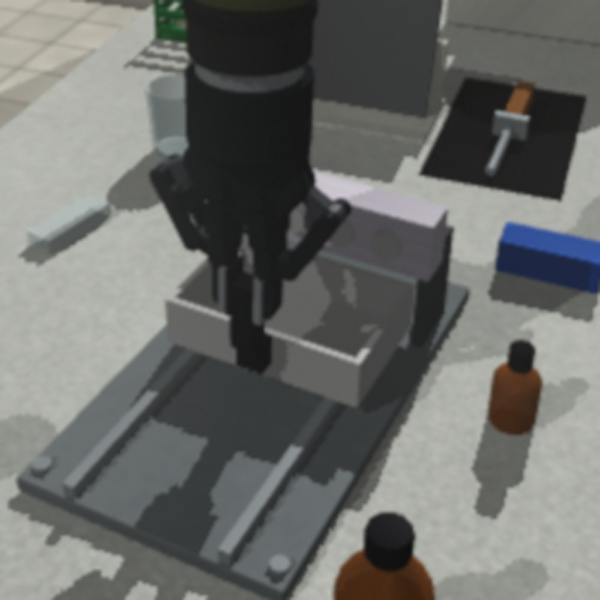

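View pics/z9.png

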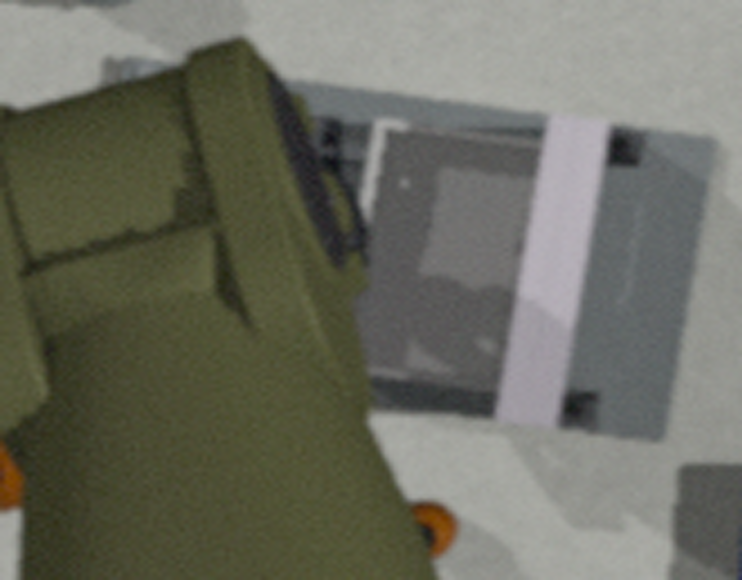

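Run:
```python
from h import *
O=np.array([.5458,.05845]);ex=np.array([.990,-.139]);ey=np.array([.139,.990])
for n in ('s8','s7','side0','t8','top0'):
    W=cloud(ld(n)); J=np.stack([(W[...,:2]-O)@ex,(W[...,:2]-O)@ey,W[...,2]],-1)*1000
    m=(abs(J[...,0])<74)&(J[...,2]>57)&(J[...,2]<63)&(J[...,1]>0)&(J[...,1]<260)
    h,_=np.histogram(J[m][:,1],np.arange(0,265,5)); print(n,[(5*i,int(k)) for i,k in enumerate(h) if k>3])
    m=(abs(J[...,0])<60)&(J[...,2]>25)&(J[...,2]<30)
    h,_=np.histogram(J[m][:,1],np.arange(0,265,5)); print('  floor',[(5*i,int(k)) for i,k in enumerate(h) if k>3])
    m=(abs(J[...,0])<90)&(J[...,2]>9)&(J[...,2]<15)
    print('  base y',np.nanpercentile(J[m][:,1],[.5,99.5]).round(1), 'xr',np.nanpercentile(J[m][:,0],[.5,99.5]).round(1))
```

```text
s8 [(15, 20), (20, 118), (25, 22), (30, 5), (35, 8), (40, 5), (45, 8), (50, 6), (55, 8), (60, 8), (65, 13), (70, 12), (75, 10), (80, 11), (85, 15), (90, 13), (95, 14), (100, 14), (105, 12), (110, 36), (115, 213), (120, 28), (125, 7), (130, 6), (140, 6)]
  floor [(20, 56), (25, 79), (30, 74), (35, 72), (40, 75), (45, 72), (50, 78), (55, 73), (60, 71), (65, 81), (70, 77), (75, 36), (115, 113), (120, 10)]
  base y [-610.5  267.8] xr [-89.6  89. ]
s7 [(120, 67), (125, 140), (130, 6), (135, 11), (140, 10), (145, 9), (150, 9), (155, 8), (160, 9), (165, 10), (170, 10), (175, 9), (180, 10), (185, 15), (190, 18), (195, 19), (200, 19), (205, 20), (210, 19), (215, 104), (220, 200), (225, 11), (230, 5), (235, 9), (245, 6)]
  floor [(125, 101), (130, 96), (135, 102), (140, 103), (145, 105), (150, 112), (155, 112), (160, 102), (165, 105), (170, 102), (175, 107), (180, 107), (185, 58), (220, 122)]
  base y [-611.8  268.3] xr [-89.7  88. ]
side0 [(120, 102), (125, 219), (130, 15), (135, 16), (140, 13), (145, 15), (150, 20), (155, 13), (160, 15), (165, 16), (170, 20), (175, 17), (180, 18), (185, 14),
[... 540 characters left out ...]
(40, 76), (45, 75), (50, 70), (55, 72), (60, 72), (65, 74), (70, 75), (75, 73), (80, 64), (85, 74), (90, 72), (95, 67), (100, 69), (105, 63), (110, 72), (115, 23)]
  base y [-613.   684.3] xr [-89.1  89.7]
top0 [(125, 111), (130, 10), (135, 8), (140, 6), (145, 5), (150, 8), (155, 8), (160, 6), (165, 6), (170, 8), (175, 6), (180, 8), (185, 8), (195, 11), (200, 8), (205, 4), (210, 7), (215, 14), (220, 110), (225, 20), (230, 11)]
  floor [(125, 8), (130, 10), (135, 79), (140, 65), (145, 76), (150, 79), (155, 71), (160, 72), (165, 79), (170, 73), (175, 67), (180, 67), (185, 72), (190, 69), (195, 73), (200, 79), (205, 73), (210, 73), (215, 81), (220, 15)]
  base y [-606.8  680. ] xr [-89.3  89.4]
```

```bash
python3 -m pendant '[[-0.01,0,0,0,0,0,0],[-0.015,0,0,0,0,0,0],[-0.015,0,0,0,0,0,0],[-0.015,0,0,0,0,0,0],[-0.015,0,0,0,0,0,0],[-0.015,0,0,0,0,0,0],[-0.015,0,0,0,0,0,0],[-0.015,0,0,0,0,0,0],[0,0,0,0,0,0,0]]';python3 -m pendant '[[-0.006,0,0,0,0,0,0],[-0.006,0,0,0,0,0,0],[0,0,0,0,0,0,0]]'
```

```text
t: 21.02
eef_pos: [0.5804, 0.2999, 0.0863]
tool_rot: [[-0.136, 0.001, 0.991], [-0.991, 0.006, -0.136], [-0.006, -1.0, 0.0]]
contact_force: [-5.6, 2.4, 5.2]
width: 0.017
t: 21.4
eef_pos: [0.5819, 0.3108, 0.0864]
tool_rot: [[-0.137, 0.001, 0.991], [-0.991, 0.005, -0.137], [-0.005, -1.0, 0.0]]
contact_force: [-5.7, 1.3, 5.0]
width: 0.0171
```

```bash
python3 -m pendant '[[-0.004,0,0,0,0,0,0],[-0.003,0,0,0,0,0,0],[0,0,0,0,0,0,0]]'
```

```text
t: 21.78
eef_pos: [0.5824, 0.3143, 0.0863]
tool_rot: [[-0.138, 0.0, 0.99], [-0.99, -0.001, -0.138], [0.001, -1.0, 0.0]]
contact_force: [-6.9, -9.2, 10.0]
width: 0.0171
```

The outer stop is 120 mm from where the tray had stopped, so that was the home stop and the tray had started about 15 mm in. I push it home again.

```bash
python3 -m pendant '[[0.01,0,0,0,0,0,0],[0.015,0,0,0,0,0,0],[0.015,0,0,0,0,0,0],[0.015,0,0,0,0,0,0],[0.015,0,0,0,0,0,0],[0.015,0,0,0,0,0,0],[0.015,0,0,0,0,0,0],[0.012,0,0,0,0,0,0],[0.006,0,0,0,0,0,0],[0.006,0,0,0,0,0,0],[0,0,0,0,0,0,0]]'
```

```text
t: 23.15
eef_pos: [0.5657, 0.1954, 0.0863]
tool_rot: [[-0.137, 0.001, 0.991], [-0.991, 0.007, -0.137], [-0.007, -1.0, -0.0]]
contact_force: [-6.5, 5.0, 7.6]
width: 0.0168
```

```bash
python3 -m pendant '[[0,0,0,0,0,0,0.3],[0,0,0,0,0,0,0.6],[0,0,0,0,0,0,0.6],[0,0,0,0,0,0,0.6],[0,-0.03,0,0,0,0,0.6],[0,-0.04,0,0,0,0,0.6],[0,-0.04,0,0,0,0,0.6],[0,-0.04,0,0,0,0,0.6],[0,0,0,0,0,0,0.6]]'
python3 - <<'E'
from h import *
st(); c=cap('side','s10');cv2.imwrite('pics/z10.png',cv2.resize(c['frame'][160:410,200:450,::-1],None,fx=2.4,fy=2.4,interpolation=cv2.INTER_CUBIC))
c=cap('top','t10')
W=cloud(c); x,y,z=W[...,0],W[...,1],W[...,2]; O=np.array([.5458,.05845]);ey=np.array([.139,.990]); ex=np.array([.99,-.139])
d=(x>.39)&(x<.53)&(y>-.42)&(y<-.17)
f=c['frame'].astype(int)
met=d&(f.sum(-1)>230)&(z<.06); 
for nm,m in (('tall',d&(z>.018)&(z<.06)),('all',d&(z>.009)&(z<.06))):
    p=W[m]; q=p[:,:2]; mu=q.mean(0); v=np.linalg.svd(q-mu,full_matrices=False)[2][0]; v*=np.sign(v[1]); print(nm,m.sum(),mu.round(4),v.round(3),np.degrees(np.arctan2(v[1],v[0])).round(2),'ext',((q-mu)@v).min().round(4),((q-mu)@v).max().round(4), 'z',np.percentile(p[:,2],[10,50,90]).round(4))
    print((mu+v*((q-mu)@v).max()).round(4),(mu+v*((q-mu)@v).min()).round(4))
E
```

```text
t: 24.28
eef_pos: [0.568, 0.1937, 0.2374]
tool_rot: [[-0.138, 0.006, 0.99], [-0.99, 0.004, -0.138], [-0.005, -1.0, 0.006]]
contact_force: [0.3, 0.2, -0.4]
width: 0.0511
t 24.27 j [ 1.880e+01  1.750e+01 -2.500e+00  6.960e+01  1.000e-01  1.167e+02] p [0.568  0.1937 0.2374] F [ 0.3  0.2 -0.4] w 0.0511
[[-0.138  0.006  0.99 ]
 [-0.99   0.004 -0.138]
 [-0.005 -1.     0.006]]
tall 290 [ 0.4552 -0.3003] [0.044 0.999] 87.46 ext -0.0467 0.086 z [0.0224 0.0279 0.0322]
[ 0.459  -0.2144] [ 0.4531 -0.3469]
all 430 [ 0.4567 -0.2811] [0.024 1.   ] 88.62 ext -0.1231 0.097 z [0.0124 0.0256 0.0315]
[ 0.459  -0.1841] [ 0.4538 -0.4042]
```

View pics/z10.png

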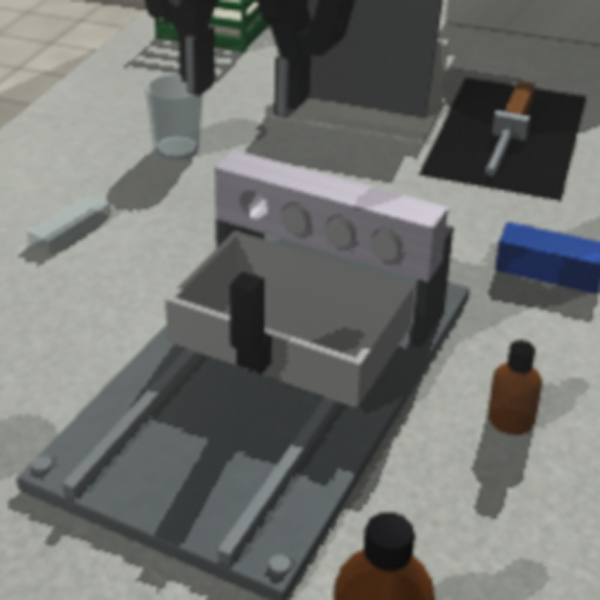

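View pics/t10.png

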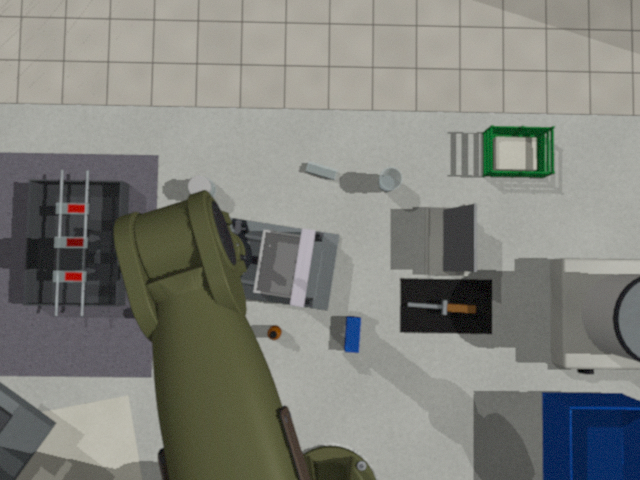

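```bash
cat > drift.py <<'E'
from h import *
def find(c):
    W=cloud(c); f=c['frame'].astype(int); x,y,z=W[...,0],W[...,1],W[...,2]
    d=(x>.36)&(x<.56)&(y>-.45)&(y<-.12)&(z>-.01)&(z<.06)
    hsv=cv2.cvtColor(c['frame'],cv2.COLOR_RGB2HSV).astype(int)
    br=d&(f[...,0]-f[...,2]>40)&(f[...,0]>70); 
    gr=d&(abs(f[...,0]-f[...,2])<35)&(f.sum(-1)>200)&(x>.40)&(x<.515)&(y>-.39)&(y<-.165)
    n,l,s,ce=cv2.connectedComponentsWithStats(gr.astype(np.uint8)); i=1+np.argmax(s[1:,4]); gr=l==i
    pb=W[br]; pg=W[gr]; print('brown',len(pb),pb.mean(0).round(4),'grey',len(pg),pg.mean(0).round(4))
    print(' brown ext y',pb[:,1].min().round(4),pb[:,1].max().round(4),'x',np.percentile(pb[:,0],[3,97]).round(4),'z',np.percentile(pb[:,2],[10,50,90]).round(4))
    print(' grey ext y',pg[:,1].min().round(4),pg[:,1].max().round(4),'z',np.percentile(pg[:,2],[10,50,90]).round(4))
    P=np.vstack([pb,pg]); k,b=np.polyfit(P[:,1],P[:,0],1); print(' axis angle',np.degrees(np.arctan2(1,k)).round(2),'x at y',[(yy,round(k*yy+b,4)) for yy in (-.2,-.25,-.3,-.35)])
    k2,b2=np.polyfit(pb[:,1],pb[:,0],1); print(' brown angle',np.degrees(np.arctan2(1,k2)).round(2))
    gg=pg[(pg[:,2]>.02)]; 
    return br,gr
if __name__=='__main__':
    import sys
    c=ld(sys.argv[1]); br,gr=find(c)
    o=c['frame'].copy(); o[br]=[255,0,0]; o[gr]=[0,255,0]
    cv2.imwrite('pics/dm_%s.png'%sys.argv[1],cv2.resize(o[270:345,390:510,::-1],None,fx=5,fy=5,interpolation=cv2.INTER_NEAREST))
E
python3 drift.py t10; python3 drift.py top0
```

```text
brown 211 [ 0.4554 -0.3104  0.0278] grey 232 [ 0.4591 -0.2414  0.0155]
 brown ext y -0.3435 -0.278 x [0.4464 0.4641] z [0.0243 0.0285 0.0326]
 grey ext y -0.2853 -0.1846 z [0.0049 0.0149 0.026 ]
 axis angle 87.01 x at y [(-0.2, np.float64(0.4612)), (-0.25, np.float64(0.4586)), (-0.3, np.float64(0.456)), (-0.35, np.float64(0.4534))]
 brown angle 87.85
brown 186 [ 0.4555 -0.3081  0.0282] grey 212 [ 0.459  -0.2416  0.0154]
 brown ext y -0.3447 -0.2775 x [0.4477 0.4641] z [0.025  0.0288 0.0319]
 grey ext y -0.285 -0.1858 z [0.0049 0.0152 0.0255]
 axis angle 86.94 x at y [(-0.2, np.float64(0.4612)), (-0.25, np.float64(0.4586)), (-0.3, np.float64(0.4559)), (-0.35, np.float64(0.4532))]
 brown angle 87.26
```

View pics/dm_t10.png

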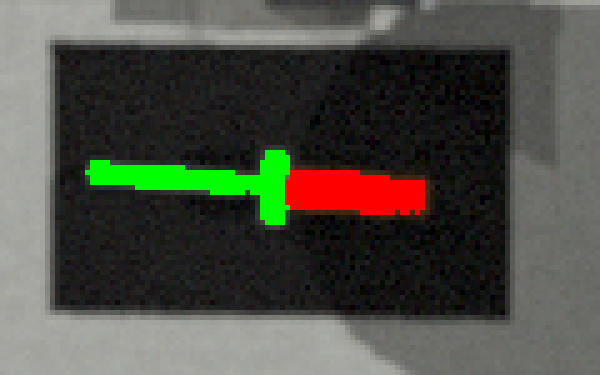

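Run:
```python
from h import *
goto([.4555,-.311,.11],yawR(-3))
```

```text
shift(tool) mm [514.6 122.6 -39.7] len 530.5 turn [-0.02 -4.95 -0.11]
```

```bash
python3 -m pendant '[[0.0429,0.0085,-0.0033,0,0,0,0.6],[0.0429,0.0085,-0.0033,0,0,0,0.6],[0.0429,0.0085,-0.0033,0,0,0,0.6],[0.0429,0.0085,-0.0033,0,0,0,0.6],[0.0429,0.0085,-0.0033,0,0,0,0.6],[0.0429,0.0085,-0.0033,0,0,0,0.6],[0.0429,0.0085,-0.0033,0,0,0,0.6],[0.0429,0.0085,-0.0033,0,0,0,0.6],[0.0429,0.0085,-0.0033,0,0,0,0.6],[0.0429,0.0085,-0.0033,0,0,0,0.6],[0.0429,0.0085,-0.0033,0,0,0,0.6],[0.0429,0.0085,-0.0033,0,0,0,0.6],[0,0,0,0,-5,0,0.6],[0,0,0,0,0,0,0.6],[0,0,0,0,0,0,0.6]]'
python3 - <<'E'
from h import *
st();c=cap('side','s11'); cv2.imwrite('pics/z11.png',cv2.resize(c['frame'][100:260,330:530,::-1],None,fx=4,fy=3.7,interpolation=cv2.INTER_CUBIC))
goto([.4555,-.311,.006],yawR(-3))
E
```

```text
t: 26.25
eef_pos: [0.455, -0.3105, 0.13]
tool_rot: [[-0.052, -0.001, 0.999], [-0.999, 0.003, -0.052], [-0.003, -1.0, -0.001]]
contact_force: [-1.0, 1.1, -0.1]
width: 0.051
t 26.25 j [-34.4  16.4 -18.5  55.2   0.1  58.6] p [ 0.455  -0.3105  0.13  ] F [-1.   1.1 -0.1] w 0.051
[[-0.052 -0.001  0.999]
 [-0.999  0.003 -0.052]
 [-0.003 -1.    -0.001]]
shift(tool) mm [  0.8 124.3   0.4] len 124.3 turn [ 0.05  0.03 -0.13]
```

View pics/z11.png

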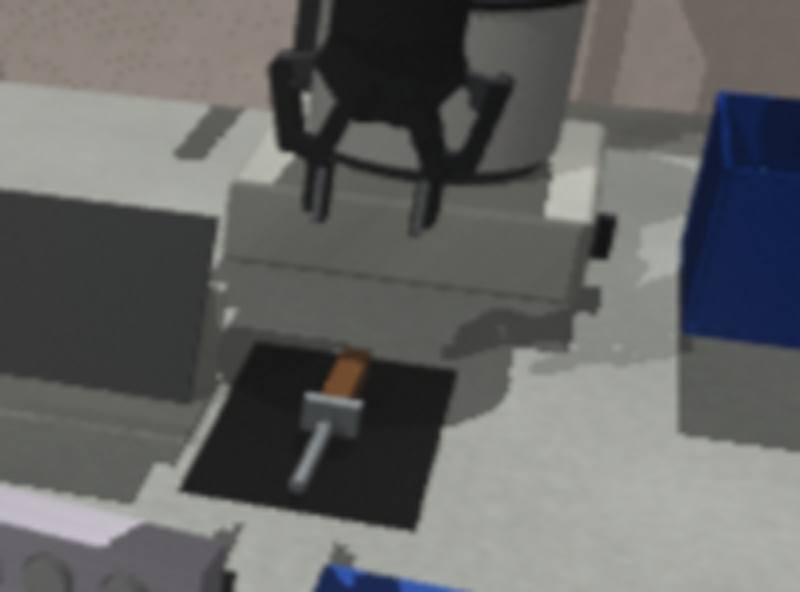

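Drift is still in place below the jaws (rod tip ~(405,232) full-frame); descend with the jaws open either side of the handle.

```bash
python3 -m pendant '[[0,0.03,0,0,0,0,0.6],[0,0.03,0,0,0,0,0.6],[0,0.03,0,0,0,0,0.6],[0,0.02,0,0,0,0,0.6],[0,0.01,0,0,0,0,0.6],[0,0,0,0,0,0,0.6],[0,0,0,0,0,0,0.6]]'
```

```text
t: 27.18
eef_pos: [0.4562, -0.3113, 0.0117]
tool_rot: [[-0.051, 0.001, 0.999], [-0.999, 0.001, -0.051], [-0.001, -1.0, 0.001]]
contact_force: [0.4, 0.0, -1.4]
width: 0.0511
```

```bash
python3 -m pendant '[[0,0.004,0,0,0,0,0.4],[0,0,0,0,0,0,0.25],[0,0,0,0,0,0,0.1],[0,0,0,0,0,0,0],[0,0,0,0,0,0,0],[0,0,0,0,0,0,0],[0,0,0,0,0,0,0]]' 80
```

```text
t: 28.05
eef_pos: [0.4555, -0.3111, 0.007]
tool_rot: [[-0.051, 0.0, 0.999], [-0.999, 0.002, -0.051], [-0.002, -1.0, 0.0]]
contact_force: [-0.9, -0.1, 5.2]
width: 0.0164
```

```bash
python3 -m pendant '[[0,0,0,0,0,0,0],[0,-0.01,0,0,0,0,0],[0,-0.02,0,0,0,0,0],[0,-0.03,0,0,0,0,0],[0,-0.03,0,0,0,0,0],[0,-0.03,0,0,0,0,0],[0,-0.03,0,0,0,0,0],[0,0,0,0,0,0,0]]' 100
python3 - <<'E'
from h import *
st();c=cap('side','s12'); cv2.imwrite('pics/z12.png',cv2.resize(c['frame'][60:260,330:530,::-1],None,fx=3.5,fy=3,interpolation=cv2.INTER_CUBIC)); cap('top','t12')
goto([.4555,-.311,.006],yawR(-3))
E
```

```text
t: 29.05
eef_pos: [0.4569, -0.3123, 0.1592]
tool_rot: [[-0.051, 0.004, 0.999], [-0.999, -0.001, -0.051], [0.001, -1.0, 0.004]]
contact_force: [-0.3, -0.6, -0.9]
width: 0.0159
t 29.05 j [-34.4  15.1 -16.2  58.5   0.1  58.6] p [ 0.4569 -0.3123  0.1592] F [-0.3 -0.6 -0.9] w 0.0159
[[-0.051  0.004  0.999]
 [-0.999 -0.001 -0.051]
 [ 0.001 -1.     0.004]]
shift(tool) mm [1.000e-01 1.503e+02 3.000e-01] len 150.3 turn [ 0.02  0.05 -0.1 ]
```

View pics/z12.png

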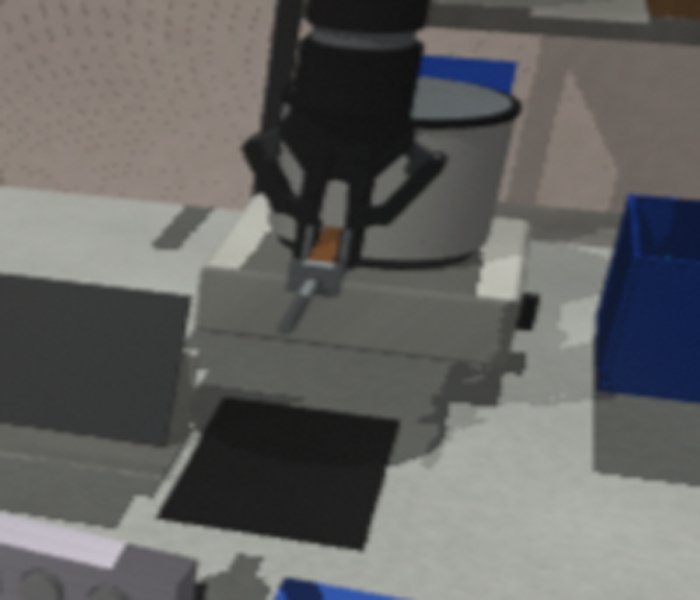

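View pics/t12.png

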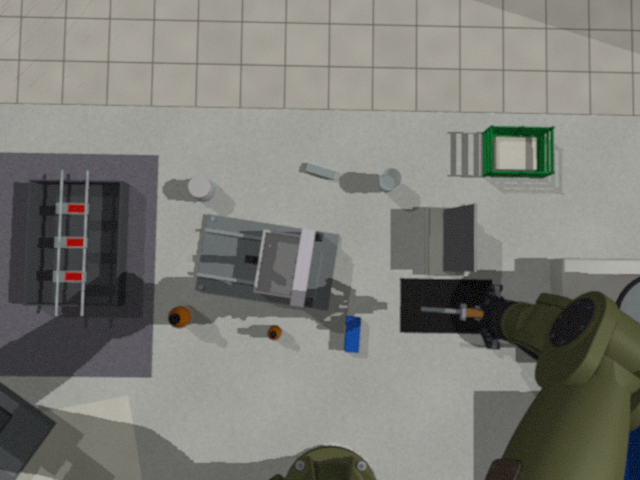

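```bash
cat > rod.py <<'E'
from h import *
import sys
def rod(n):
    s=arm.observe(); p=np.array(s['eef_pos']); R=np.array(s['tool_rot'])
    fx=np.array([-R[0,0],-R[1,0],0]); fx/=np.linalg.norm(fx); sx=np.array([fx[1],-fx[0],0])
    for v in n:
        c=ld(v); W=cloud(c); D=W-p; a=D@fx; b=D@sx; h=D[...,2]
        m=(a>.05)&(a<.14)&(abs(b)<.02)&(h>-.03)&(h<.04)
        a_,b_,h_=a[m],b[m],h[m]
        # rod only beyond guard
        g=a_>.06
        if g.sum()<8: print(v,'few',g.sum()); continue
        ka,kb=np.polyfit(a_[g],b_[g],1); ha,hb=np.polyfit(a_[g],h_[g],1)
        print(v,g.sum(),'tip a',np.percentile(a_[g],[98,100]).round(4),'lateral at .1 (right+)',round(ka*.1+kb,4),'slope deg',np.degrees(np.arctan(ka)).round(2),'height surf at .1',round(ha*.1+hb,4),'slope deg',np.degrees(np.arctan(ha)).round(2))
rod(sys.argv[1:])
E
python3 rod.py t12 s12
```

```text
t12 146 tip a [0.1256 0.1261] lateral at .1 (right+) 0.0005 slope deg 0.1 height surf at .1 0.006 slope deg -4.6
s12 74 tip a [0.1243 0.1273] lateral at .1 (right+) 0.001 slope deg 0.56 height surf at .1 0.0079 slope deg -6.82
```

```bash
python3 -m pendant '[[0,0,0,0,0,5,0],[0,0,0,0,5,0,0],[0,0,0,0,0,0,0]]' 120
python3 - <<'E'
from h import *
st();c=cap('side','s13');cap('top','t13')
goto([.472,-.0785,.12])
E
python3 rod.py t13 s13
```

```text
t: 29.52
eef_pos: [0.4544, -0.3108, 0.1549]
tool_rot: [[-0.138, 0.002, 0.99], [-0.986, 0.091, -0.137], [-0.09, -0.996, -0.01]]
contact_force: [-0.4, 0.5, -1.3]
width: 0.0157
t 29.52 j [-36.9  17.6 -13.5  61.8   4.2  60.9] p [ 0.4544 -0.3108  0.1549] F [-0.4  0.5 -1.3] w 0.0157
[[-0.138  0.002  0.99 ]
 [-0.986  0.091 -0.137]
 [-0.09  -0.996 -0.01 ]]
shift(tool) mm [-228.3   56.4  -14.3] len 235.6 turn [0 0 0]
t13 145 tip a [0.1258 0.1264] lateral at .1 (right+) -0.0006 slope deg -0.54 height surf at .1 0.0136 slope deg 0.06
s13 71 tip a [0.1252 0.1268] lateral at .1 (right+) -0.0013 slope deg 1.23 height surf at .1 0.0133 slope deg -2.31
```

```bash
python3 -m pendant '[[-0.038,0.0094,-0.0024,0,0,0,0],[-0.038,0.0094,-0.0024,0,0,0,0],[-0.038,0.0094,-0.0024,0,0,0,0],[-0.038,0.0094,-0.0024,0,0,0,0],[-0.038,0.0094,-0.0024,0,0,0,0],[-0.038,0.0094,-0.0024,0,0,0,0],[0,0,0,0,0,0,0],[0,0,0,0,0,0,0]]'
python3 - <<'E'
from h import *
st();c=cap('side','s14');cap('top','t14')
goto([.472,-.0785,.086])
E
python3 rod.py t14 s14
```

```text
t: 30.62
eef_pos: [0.4728, -0.0794, 0.1209]
tool_rot: [[-0.137, 0.004, 0.991], [-0.987, 0.088, -0.137], [-0.088, -0.996, -0.008]]
contact_force: [-1.3, 0.0, -1.2]
width: 0.0158
t 30.62 j [-13.   10.2 -28.   52.6   5.   84.9] p [ 0.4728 -0.0794  0.1209] F [-1.3  0.  -1.2] w 0.0158
[[-0.137  0.004  0.991]
 [-0.987  0.088 -0.137]
 [-0.088 -0.996 -0.008]]
shift(tool) mm [ 1.7 35.  -1. ] len 35.1 turn [0 0 0]
t14 135 tip a [0.1248 0.1262] lateral at .1 (right+) -0.0007 slope deg -0.33 height surf at .1 0.0133 slope deg 0.35
s14 122 tip a [0.125  0.1256] lateral at .1 (right+) -0.0017 slope deg 0.43 height surf at .1 0.0135 slope deg -1.1
```

```bash
python3 -m pendant '[[0,0.0175,0,0,0,0,0],[0.001,0.0175,0,0,0,0,0],[0,0,0,0,0,0,0],[0,0,0,0,0,0,0]]'
python3 - <<'E'
from h import *
s=st();c=cap('top','t15'); cap('side','s15')
cv2.imwrite('pics/z15.png',cv2.resize(c['frame'][200:345,280:405,::-1],None,fx=5,fy=4,interpolation=cv2.INTER_CUBIC))
O=np.array([.5458,.05845]);ex=np.array([.990,-.139]);ey=np.array([.139,.990])
d=np.array(s['eef_pos'][:2])-O; print('tcp jig',(d@ex).round(4),(d@ey).round(4),'tip y',(d@ey+.126).round(4))
R=np.array(s['tool_rot']); print('tool step for +jig y 1mm', (R.T@np.array([.139,.990,0])).round(3),' +jigx',(R.T@np.array([.99,-.139,0])).round(3),'+z',(R.T@np.array([0,0,1])).round(3))
E
python3 rod.py t15 s15
```

```text
t: 31.22
eef_pos: [0.4733, -0.0778, 0.0865]
tool_rot: [[-0.139, 0.005, 0.99], [-0.986, 0.089, -0.139], [-0.089, -0.996, -0.007]]
contact_force: [0.1, 0.6, -1.3]
width: 0.0156
t 31.23 j [-12.8  12.3 -30.6  48.    5.   85.2] p [ 0.4733 -0.0778  0.0865] F [ 0.1  0.6 -1.3] w 0.0156
[[-0.139  0.005  0.99 ]
 [-0.986  0.089 -0.139]
 [-0.089 -0.996 -0.007]]
tcp jig -0.0528 -0.145 tip y -0.019
tool step for +jig y 1mm [-0.996  0.088  0.   ]  +jigx [-0.    -0.007  1.   ] +z [-0.089 -0.996 -0.007]
t15 130 tip a [0.1285 0.131 ] lateral at .1 (right+) -0.0018 slope deg -3.58 height surf at .1 0.0123 slope deg -3.68
s15 92 tip a [0.1138 0.1181] lateral at .1 (right+) -0.0011 slope deg 0.26 height surf at .1 0.0143 slope deg 0.39
```

View pics/z15.png

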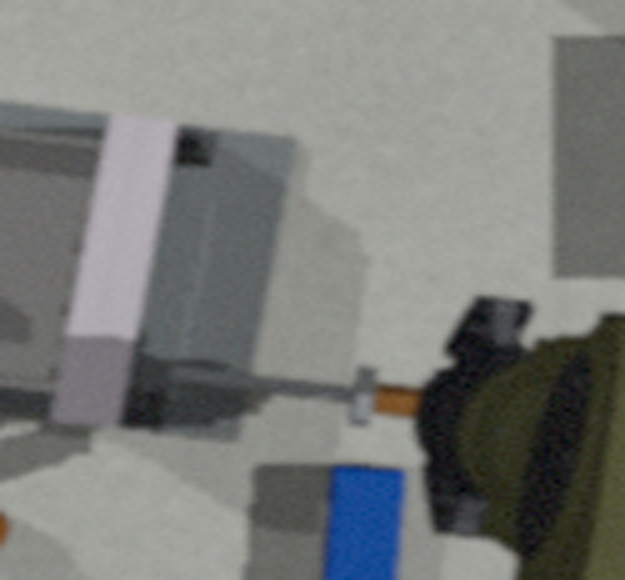

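```bash
python3 -m pendant '[[-0.008,0.0007,0,0,0,0,0],[-0.008,0.0007,0,0,0,0,0],[-0.006,0.0005,0,0,0,0,0],[0,0,0,0,0,0,0]]';  python3 -m pendant '[[-0.003,0.0003,0,0,0,0,0],[-0.003,0.0003,0,0,0,0,0],[0,0,0,0,0,0,0]]'; python3 -m pendant '[[-0.003,0.0003,0,0,0,0,0],[-0.003,0.0003,0,0,0,0,0],[0,0,0,0,0,0,0]]'
```

```text
t: 31.82
eef_pos: [0.476, -0.0547, 0.086]
tool_rot: [[-0.137, 0.004, 0.991], [-0.987, 0.089, -0.137], [-0.089, -0.996, -0.008]]
contact_force: [-0.2, 0.2, -1.2]
width: 0.0152
t: 32.2
eef_pos: [0.4767, -0.0521, 0.0861]
tool_rot: [[-0.139, 0.004, 0.99], [-0.987, 0.082, -0.139], [-0.082, -0.997, -0.007]]
contact_force: [-2.2, -9.2, 1.0]
width: 0.0154
t: 32.58
eef_pos: [0.4774, -0.0469, 0.0861]
tool_rot: [[-0.14, 0.004, 0.99], [-0.987, 0.081, -0.14], [-0.081, -0.997, -0.007]]
contact_force: [-2.0, -11.8, 1.3]
width: 0.0156
```

```bash
python3 -m pendant '[[-0.003,0.0003,0,0,0,0,0],[-0.003,0.0003,0,0,0,0,0],[0,0,0,0,0,0,0]]';  python3 -m pendant '[[-0.003,0.0003,0,0,0,0,0],[-0.002,0.0002,0,0,0,0,0],[0,0,0,0,0,0,0]]'
python3 - <<'E'
from h import *
s=arm.observe(); c=cap('side','s16');cv2.imwrite('pics/z16.png',cv2.resize(c['frame'][160:410,200:450,::-1],None,fx=2.4,fy=2.4,interpolation=cv2.INTER_CUBIC))
O=np.array([.5458,.05845]);ex=np.array([.990,-.139]);ey=np.array([.139,.990])
d=np.array(s['eef_pos'][:2])-O; print('tip',(d@ex).round(4),(d@ey+.126).round(4),s['contact_force'])
E
```

```text
t: 32.95
eef_pos: [0.4782, -0.0407, 0.086]
tool_rot: [[-0.14, 0.004, 0.99], [-0.987, 0.082, -0.14], [-0.081, -0.997, -0.007]]
contact_force: [-2.9, -10.7, 1.1]
width: 0.0157
t: 33.33
eef_pos: [0.4792, -0.0324, 0.0858]
tool_rot: [[-0.138, 0.005, 0.99], [-0.986, 0.089, -0.138], [-0.089, -0.996, -0.008]]
contact_force: [0.5, -1.0, -1.9]
width: 0.0156
tip -0.0533 0.0268 [ 0.50536631 -1.00926052 -1.87904623]
```

View pics/z16.png

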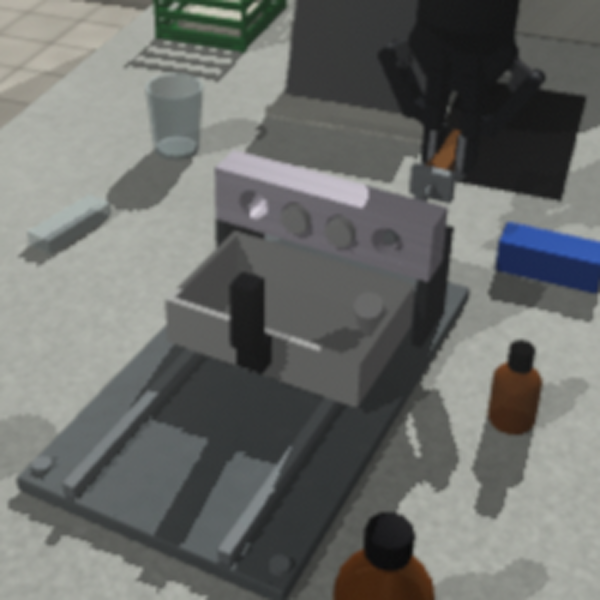

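Spacer 0 is in the tray (zoom (370,305)), and its bore shows dark. I back out and shift to bore 1.

```bash
python3 -m pendant '[[0.015,-0.0013,0,0,0,0,0],[0.015,-0.0013,0,0,0,0,0],[0.015,-0.0013,0,0,0,0,0],[0,-0.0005,0.018,0,0,0,0],[0,-0.0005,0.018,0,0,0,0],[0,0,0,0,0,0,0],[0,0,0,0,0,0,0]]'
cat > tip.py <<'E'
from h import *
s=arm.observe(); R=np.array(s['tool_rot'])
O=np.array([.5458,.05845]);ex=np.array([.990,-.139]);ey=np.array([.139,.990])
d=np.array(s['eef_pos'][:2])-O; print('tip jig mm',((d@ex)*1000).round(1),(1000*(d@ey)+126).round(1),'z',(1000*s['eef_pos'][2]+8.5).round(1),'F',np.round(s['contact_force'],1),'t',s['t'])
E
python3 tip.py;python3 - <<'E'
from h import *
cap('top','t17'); cap('side','s17')
E
python3 rod.py t17 s17
```

```text
t: 34.25
eef_pos: [0.5076, -0.0826, 0.086]
tool_rot: [[-0.139, 0.003, 0.99], [-0.986, 0.089, -0.138], [-0.089, -0.996, -0.009]]
contact_force: [-0.2, 0.2, -2.5]
width: 0.0156
tip jig mm -18.2 -18.9 z 94.5 F [-0.2  0.2 -2.5] t 34.25
t17 127 tip a [0.1246 0.1254] lateral at .1 (right+) -0.0005 slope deg -0.25 height surf at .1 0.0137 slope deg 0.44
s17 88 tip a [0.1141 0.1145] lateral at .1 (right+) -0.0011 slope deg 0.97 height surf at .1 0.0142 slope deg 0.41
```

Rod is still level and centred, at x = -18; drive bore 1.

```bash
python3 -m pendant '[[-0.008,0.0007,0,0,0,0,0],[-0.008,0.0007,0,0,0,0,0],[-0.006,0.0005,0,0,0,0,0],[0,0,0,0,0,0,0]]';  python3 -m pendant '[[-0.003,0.0003,0,0,0,0,0],[-0.003,0.0003,0,0,0,0,0],[-0.003,0.0003,0,0,0,0,0],[-0.003,0.0003,0,0,0,0,0],[0,0,0,0,0,0,0]]'; python3 -m pendant '[[-0.003,0.0003,0,0,0,0,0],[-0.003,0.0003,0,0,0,0,0],[0,0,0,0,0,0,0]]';  python3 tip.py
```

```text
t: 34.85
eef_pos: [0.5117, -0.0597, 0.0865]
tool_rot: [[-0.137, 0.004, 0.991], [-0.987, 0.089, -0.137], [-0.089, -0.996, -0.008]]
contact_force: [0.2, -0.1, -1.9]
width: 0.0153
t: 35.48
eef_pos: [0.5131, -0.052, 0.0865]
tool_rot: [[-0.14, 0.004, 0.99], [-0.987, 0.081, -0.14], [-0.081, -0.997, -0.007]]
contact_force: [-1.5, -11.6, 1.3]
width: 0.0154
t: 35.85
eef_pos: [0.5139, -0.0459, 0.0864]
tool_rot: [[-0.14, 0.004, 0.99], [-0.987, 0.082, -0.14], [-0.082, -0.997, -0.007]]
contact_force: [-2.3, -10.4, 2.7]
width: 0.0156
tip jig mm -17.1 18.3 z 94.9 F [ -2.3 -10.4   2.7] t 35.85
```

```bash
python3 -m pendant '[[-0.003,0.0003,0,0,0,0,0],[-0.002,0.0002,0,0,0,0,0],[0,0,0,0,0,0,0],[0,0,0,0,0,0,0]]';  python3 tip.py;python3 - <<'E'
from h import *
c=cap('side','s18');cv2.imwrite('pics/z18.png',cv2.resize(c['frame'][160:410,200:450,::-1],None,fx=2.4,fy=2.4,interpolation=cv2.INTER_CUBIC))
E
```

```text
t: 36.35
eef_pos: [0.5148, -0.0373, 0.0861]
tool_rot: [[-0.138, 0.004, 0.99], [-0.986, 0.089, -0.138], [-0.089, -0.996, -0.008]]
contact_force: [-0.7, -0.0, -1.5]
width: 0.0153
tip jig mm -17.4 26.9 z 94.6 F [-0.7 -0.  -1.5] t 36.35
```

View pics/z18.png

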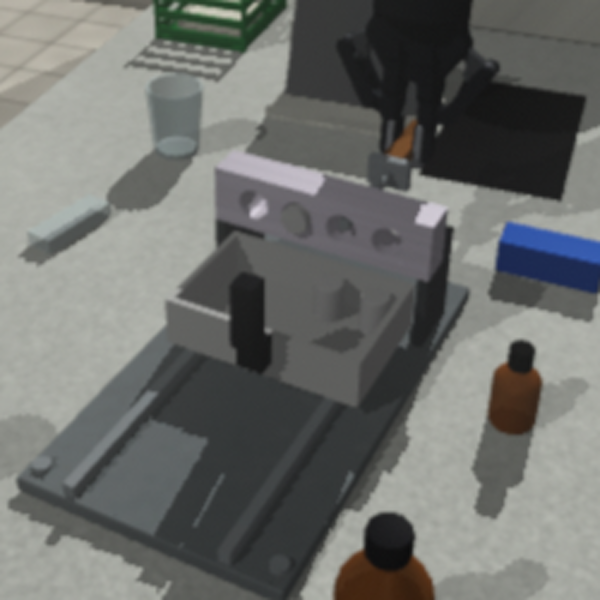

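Spacer 1 is out too (standing at zoom (330,300), first one at (375,300)). Next bore 2.

```bash
python3 -m pendant '[[0.015,-0.0013,0,0,0,0,0],[0.015,-0.0013,0,0,0,0,0],[0.015,-0.0013,0,0,0,0,0],[0,-0.0005,0.018,0,0,0,0],[0,-0.0005,0.018,0,0,0,0],[0,0,0,0,0,0,0],[0,0,0,0,0,0,0]]';python3 tip.py; python3 -m pendant '[[-0.008,0.0007,0,0,0,0,0],[-0.008,0.0007,0,0,0,0,0],[-0.006,0.0005,0,0,0,0,0],[0,0,0,0,0,0,0]]';  python3 -m pendant '[[-0.003,0.0003,0,0,0,0,0],[-0.003,0.0003,0,0,0,0,0],[-0.003,0.0003,0,0,0,0,0],[-0.003,0.0003,0,0,0,0,0],[0,0,0,0,0,0,0]]';python3 tip.py
```

```text
t: 37.28
eef_pos: [0.5432, -0.0876, 0.0864]
tool_rot: [[-0.139, 0.003, 0.99], [-0.986, 0.089, -0.139], [-0.089, -0.996, -0.009]]
contact_force: [-0.2, -0.3, -2.1]
width: 0.0152
tip jig mm 17.7 -19.0 z 94.9 F [-0.2 -0.3 -2.1] t 37.275
t: 37.78
eef_pos: [0.5473, -0.0646, 0.0869]
tool_rot: [[-0.137, 0.005, 0.991], [-0.987, 0.089, -0.137], [-0.089, -0.996, -0.008]]
contact_force: [-0.3, -0.9, -2.2]
width: 0.0155
t: 38.4
eef_pos: [0.5488, -0.0573, 0.087]
tool_rot: [[-0.14, 0.004, 0.99], [-0.987, 0.081, -0.14], [-0.081, -0.997, -0.007]]
contact_force: [-2.4, -11.0, 2.0]
width: 0.0155
tip jig mm 19.0 11.8 z 95.5 F [ -2.4 -11.    2. ] t 38.4
```

```bash
python3 -m pendant '[[-0.003,0.0003,0,0,0,0,0],[-0.003,0.0003,0,0,0,0,0],[0,0,0,0,0,0,0]]'; python3 -m pendant '[[-0.003,0.0003,0,0,0,0,0],[-0.002,0.0002,0,0,0,0,0],[0,0,0,0,0,0,0],[0,0,0,0,0,0,0]]';  python3 tip.py;python3 - <<'E'
from h import *
c=cap('side','s19');cv2.imwrite('pics/z19.png',cv2.resize(c['frame'][160:410,200:450,::-1],None,fx=2.4,fy=2.4,interpolation=cv2.INTER_CUBIC))
E
```

```text
t: 38.78
eef_pos: [0.5495, -0.0511, 0.0869]
tool_rot: [[-0.14, 0.004, 0.99], [-0.987, 0.082, -0.14], [-0.081, -0.997, -0.007]]
contact_force: [-2.8, -10.4, 1.4]
width: 0.0157
t: 39.28
eef_pos: [0.5505, -0.0423, 0.0865]
tool_rot: [[-0.138, 0.004, 0.99], [-0.986, 0.089, -0.138], [-0.089, -0.996, -0.008]]
contact_force: [-0.2, 0.7, -2.2]
width: 0.0152
tip jig mm 18.6 26.9 z 95.0 F [-0.2  0.7 -2.2] t 39.275
```

View pics/z19.png

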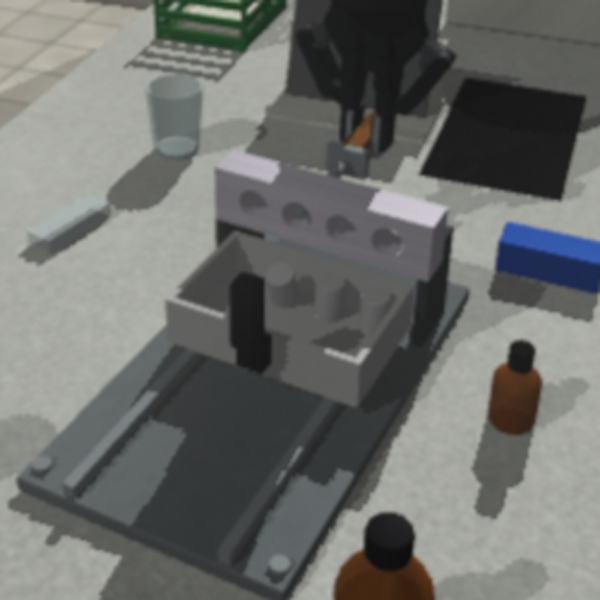

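```bash
python3 -m pendant '[[0.02,-0.0018,0,0,0,0,0],[0.02,-0.0018,0,0,0,0,0],[0.02,-0.0018,0,0,0,0,0],[0,-0.04,0,0,0,0,0],[0,-0.04,0,0,0,0,0],[0,0,0,0,-5,0,0],[0,0,0,0,0,0,0]]';python3 - <<'E'
from h import *
st(); goto([.456,-.311,.12]); c=cap('top','t20');c=cap('side','s20')
cv2.imwrite('pics/z20.png',cv2.resize(c['frame'][160:410,200:450,::-1],None,fx=2.4,fy=2.4,interpolation=cv2.INTER_CUBIC))
E
python3 rod.py t20 s20
```

```text
t: 40.2
eef_pos: [0.5417, -0.1105, 0.1667]
tool_rot: [[-0.053, 0.005, 0.999], [-0.995, 0.089, -0.054], [-0.089, -0.996, 0.001]]
contact_force: [-0.6, 0.7, -1.7]
width: 0.0156
t 40.2 j [-14.5  15.7 -14.5  60.7   5.   78.5] p [ 0.5417 -0.1105  0.1667] F [-0.6  0.7 -1.7] w 0.0156
[[-0.053  0.005  0.999]
 [-0.995  0.089 -0.054]
 [-0.089 -0.996  0.001]]
shift(tool) mm [208.1  28.3 -74.9] len 223.0 turn [0 0 0]
t20 146 tip a [0.1244 0.1248] lateral at .1 (right+) -0.0001 slope deg 0.04 height surf at .1 0.0146 slope deg 1.27
s20 107 tip a [0.1241 0.1247] lateral at .1 (right+) -0.0013 slope deg 0.89 height surf at .1 0.0138 slope deg -1.28
```

View pics/z20.png

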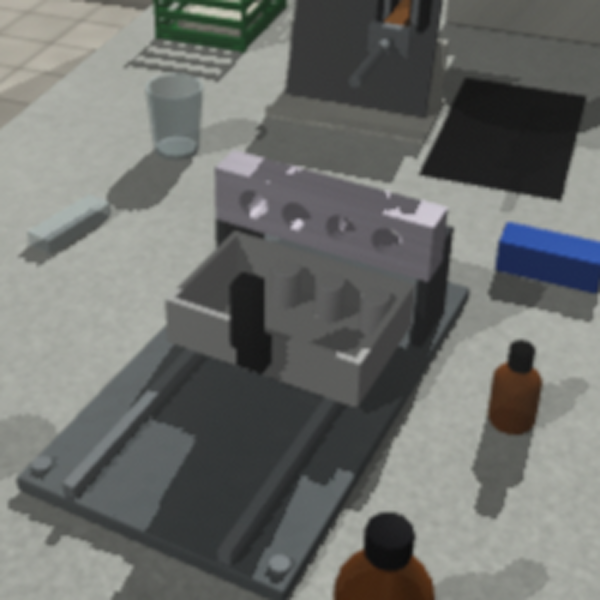

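View pics/t20.png

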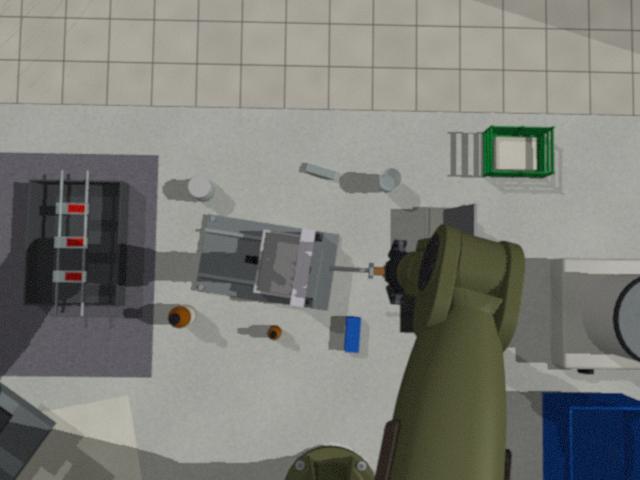

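```bash
python3 -m pendant '[[0,0,-0.0375,0,0,0,0],[0,0,-0.0375,0,0,0,0],[0.0347,0.0047,0,0,0,0,0],[0.0347,0.0047,0,0,0,0,0],[0.0347,0.0047,0,0,0,0,0],[0.0347,0.0047,0,0,0,0,0],[0.0347,0.0047,0,0,0,0,0],[0.0347,0.0047,0,0,0,0,0],[0,0,0,0,0,0,0],[0,0,0,0,0,0,0]]';python3 - <<'E'
from h import *
st(); goto([.456,-.311,.02]); c=cap('top','t21');c=cap('side','s21')
E
python3 rod.py t21 s21
```

```text
t: 41.55
eef_pos: [0.4557, -0.3095, 0.1191]
tool_rot: [[-0.052, 0.003, 0.999], [-0.995, 0.09, -0.052], [-0.09, -0.996, -0.001]]
contact_force: [-0.1, 0.6, -1.4]
width: 0.0152
t 41.55 j [-36.7  19.2 -16.4  57.4   4.3  56.2] p [ 0.4557 -0.3095  0.1191] F [-0.1  0.6 -1.4] w 0.0152
[[-0.052  0.003  0.999]
 [-0.995  0.09  -0.052]
 [-0.09  -0.996 -0.001]]
shift(tool) mm [10.4 98.6  0.5] len 99.1 turn [0 0 0]
t21 134 tip a [0.1258 0.1264] lateral at .1 (right+) -0.0007 slope deg 0.15 height surf at .1 0.0135 slope deg 1.15
s21 67 tip a [0.1248 0.1253] lateral at .1 (right+) -0.0009 slope deg 0.76 height surf at .1 0.0139 slope deg -1.92
```

View pics/t21.png

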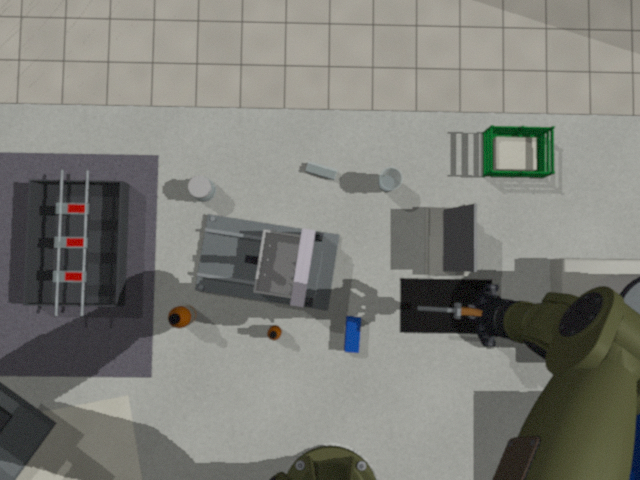

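```bash
python3 -m pendant '[[0.0027,0.03,0,0,0,0,0],[0.0027,0.03,0,0,0,0,0],[0.0027,0.03,0,0,0,0,0],[0.001,0.011,0,0,0,0,0],[0,0,0,0,0,0,0],[0,0,0,0,0,0,0]]';python3 -m pendant '[[0.0004,0.004,0,0,0,0,0],[0.0003,0.003,0,0,0,0,0],[0,0,0,0,0,0,0]]';python3 -m pendant '[[0.0001,0.0015,0,0,0,0,0],[0,0,0,0,0,0,0]]'
```

```text
t: 42.4
eef_pos: [0.4573, -0.3105, 0.0196]
tool_rot: [[-0.051, 0.006, 0.999], [-0.995, 0.088, -0.051], [-0.088, -0.996, 0.002]]
contact_force: [-0.8, -0.1, -1.7]
width: 0.0157
t: 42.78
eef_pos: [0.4561, -0.3101, 0.0112]
tool_rot: [[-0.051, 0.004, 0.999], [-0.995, 0.089, -0.052], [-0.089, -0.996, -0.0]]
contact_force: [0.6, 0.1, -1.5]
width: 0.0154
t: 43.02
eef_pos: [0.4562, -0.3101, 0.0097]
tool_rot: [[-0.051, 0.004, 0.999], [-0.995, 0.089, -0.051], [-0.089, -0.996, -0.0]]
contact_force: [0.4, -0.4, -1.3]
width: 0.0155
```

```bash
for i in 1 2; do python3 -m pendant '[[0.0001,0.0015,0,0,0,0,0],[0,0,0,0,0,0,0]]'; done
```

```text
t: 43.28
eef_pos: [0.4562, -0.31, 0.0081]
tool_rot: [[-0.051, 0.004, 0.999], [-0.995, 0.089, -0.051], [-0.089, -0.996, -0.0]]
contact_force: [-0.3, 0.5, -1.1]
width: 0.0152
t: 43.52
eef_pos: [0.4562, -0.31, 0.0066]
tool_rot: [[-0.051, 0.004, 0.999], [-0.995, 0.089, -0.051], [-0.089, -0.996, -0.0]]
contact_force: [0.6, 0.5, -1.8]
width: 0.0157
```

```bash
python3 -m pendant '[[0.0001,0.001,0,0,0,0,0],[0,0,0,0,0,0,0]]'; python3 -m pendant '[[0.0001,0.001,0,0,0,0,0],[0,0,0,0,0,0,0]]'
```

```text
t: 43.78
eef_pos: [0.4563, -0.31, 0.0057]
tool_rot: [[-0.051, 0.004, 0.999], [-0.995, 0.089, -0.051], [-0.089, -0.996, -0.0]]
contact_force: [0.4, 0.5, -1.7]
width: 0.0157
t: 44.02
eef_pos: [0.4563, -0.3101, 0.0047]
tool_rot: [[-0.051, 0.004, 0.999], [-0.995, 0.089, -0.051], [-0.089, -0.996, -0.0]]
contact_force: [-0.3, 0.7, -2.0]
width: 0.0154
```

```bash
python3 -m pendant '[[0.0001,0.001,0,0,0,0,0],[0,0,0,0,0,0,0]]'; python3 -m pendant '[[0,0,0,0,0,0,0.2],[0,0,0,0,0,0,0.25],[0,0,0,0,0,0,0.4],[0,0,0,0,0,0,0.5],[0,0,0,0,0,0,0.6],[0,0,0,0,0,0,0.6]]'; python3 -m pendant '[[-0.0009,-0.01,0,0,0,0,0.6],[-0.0018,-0.02,0,0,0,0,0.6],[-0.0027,-0.03,0,0,0,0,0.6],[-0.0027,-0.03,0,0,0,0,0.6],[-0.0027,-0.03,0,0,0,0,0.6],[-0.0027,-0.03,0,0,0,0,0.6],[-0.0027,-0.03,0,0,0,0,0.6],[0,0,0,0,0,-5,0.6],[0,0,0,0,0,0,0.6]]'
python3 - <<'E'
from h import *
st(); c=cap('top','t22');c=cap('side','s22')
cv2.imwrite('pics/z22.png',cv2.resize(c['frame'][100:260,330:530,::-1],None,fx=4,fy=3.7,interpolation=cv2.INTER_CUBIC))
goto([.5657,.1953,.2],yawR(-8))
E
python3 drift.py t22
```

```text
t: 44.28
eef_pos: [0.4564, -0.3101, 0.0042]
tool_rot: [[-0.051, 0.005, 0.999], [-0.995, 0.089, -0.051], [-0.089, -0.996, 0.0]]
contact_force: [-0.8, 2.2, 4.0]
width: 0.0157
t: 45.02
eef_pos: [0.4563, -0.3101, 0.0038]
tool_rot: [[-0.051, 0.004, 0.999], [-0.995, 0.089, -0.051], [-0.089, -0.996, -0.0]]
contact_force: [1.0, -0.2, 0.7]
width: 0.0512
t: 46.15
eef_pos: [0.4566, -0.3091, 0.1857]
tool_rot: [[-0.05, 0.002, 0.999], [-0.999, 0.001, -0.05], [-0.001, -1.0, 0.001]]
contact_force: [0.1, 0.7, 0.1]
width: 0.0512
t 46.15 j [-34.2  14.  -14.   62.    0.1  58.7] p [ 0.4566 -0.3091  0.1857] F [0.1 0.7 0.1] w 0.0512
[[-0.05   0.002  0.999]
 [-0.999  0.001 -0.05 ]
 [-0.001 -1.     0.001]]
shift(tool) mm [-509.8  -13.8   83.7] len 516.8 turn [ 0.02  5.09 -0.17]
brown 213 [ 0.5058 -0.3118  0.027 ] grey 193 [ 0.5074 -0.237   0.0155]
 brown ext y -0.3543 -0.2778 x [0.4968 0.5136] z [0.0232 0.0288 0.0325]
 grey ext y -0.2832 -0.1828 z [0.0058 0.0149 0.0254]
 axis angle 87.95 x at y [(-0.2, np.float64(0.5093)), (-0.25, np.float64(0.5075)), (-0.3, np.float64(0.5057)), (-0.35, np.float64(0.5039))]
 brown angle 88.9
```

View pics/z22.png

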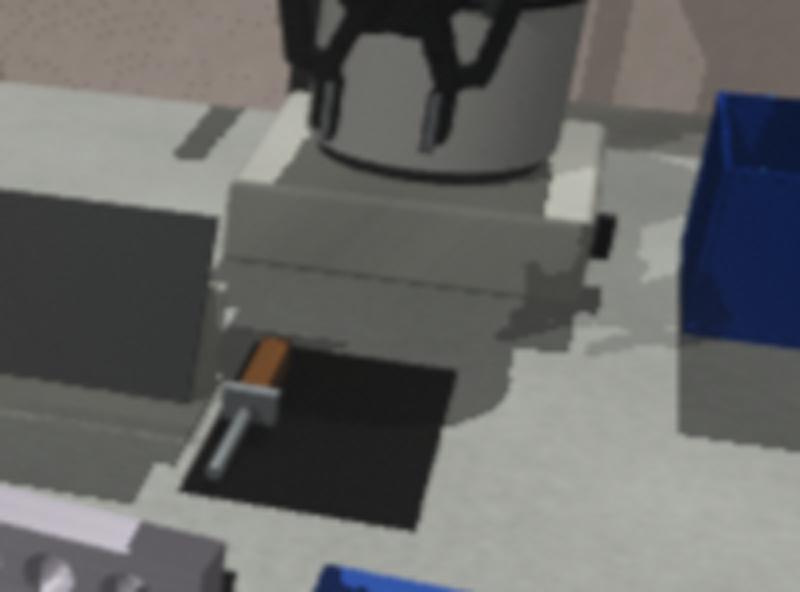

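Run:
```python
from h import *
c=ld('top0'); W=cloud(c); f=c['frame'].astype(int)
m=(f.sum(-1)<130)&(abs(W[...,2])<.012); n,l,s,ce=cv2.connectedComponentsWithStats(m.astype(np.uint8)); i=l[320,420]; p=W[l==i]; print('mat x',np.percentile(p[:,0],[.5,99.5]).round(4),'y',np.percentile(p[:,1],[.5,99.5]).round(4))
c=ld('t22');W=cloud(c); x,y,z=W[...,0],W[...,1],W[...,2]; f=c['frame'].astype(int)
m=(f.sum(-1)>190)&(y>-.263)&(y<-.185)&(x>.49)&(x<.522)&(z<.03)
for yy in np.arange(-.26,-.185,.01):
    k=m&(abs(y-yy)<.005); print(yy.round(3),k.sum(),np.percentile(x[k],[5,50,95]).round(4),np.median(z[k]).round(4))
cv2.imwrite('pics/z23.png',cv2.resize(c['frame'][195:340,390:510,::-1],None,fx=4,fy=4,interpolation=cv2.INTER_CUBIC))
```

```text
mat x [0.3948 0.5235] y [-0.3952 -0.1709]
-0.26 13 [0.5052 0.5099 0.5121] 0.0148
-0.25 16 [0.5025 0.5075 0.512 ] 0.0147
-0.24 16 [0.5049 0.5098 0.5122] 0.0156
-0.23 20 [0.5048 0.5095 0.5141] 0.014
-0.22 20 [0.5045 0.5095 0.5141] 0.0128
-0.21 19 [0.5044 0.5094 0.5139] 0.0135
-0.2 17 [0.506  0.5092 0.5139] 0.0113
-0.19 17 [0.5064 0.5114 0.5143] 0.0109
```

View pics/z23.png

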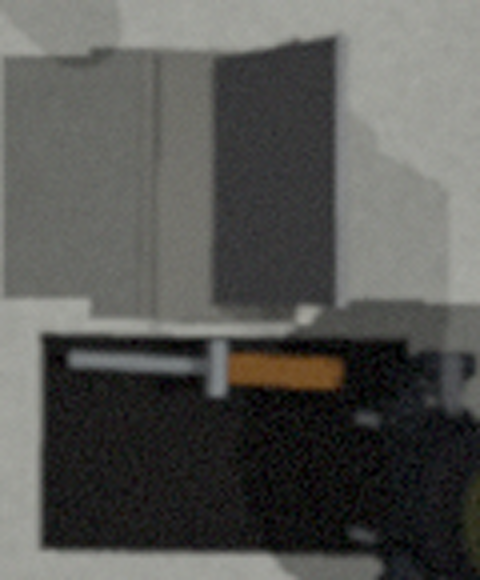

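The drift was knocked ~50 mm towards the stand after release; it is flat but its guard is at the mat edge (zoom (217,345)). I'll slide it back to the middle, gripping the rod near the tip where the stand and plate are well clear.

Run:
```python
from h import *
goto([.5095,-.203,.06],yawR(-2))
```

```text
shift(tool) mm [-108.7  125.    47.9] len 172.5 turn [ 0.01 -0.91 -0.17]
```

```bash
python3 -m pendant '[[-0.036,0,0,0,0,0,0.5],[-0.036,0,0,0,0,0,0.4],[-0.0365,0,0.024,0,0,0,0.35],[0,0.03,0.024,0,0,0,0.35],[0,0.03,0,0,-1,0,0.35],[0,0.03,0,0,0,0,0.35],[0,0.02,0,0,0,0,0.35],[0,0,0,0,0,0,0.35],[0,0,0,0,0,0,0.35]]'
python3 - <<'E'
from h import *
st(); c=cap('top','t24');c=cap('side','s24')
cv2.imwrite('pics/z24.png',cv2.resize(c['frame'][100:260,330:530,::-1],None,fx=4,fy=3.7,interpolation=cv2.INTER_CUBIC))
goto([.5095,-.203,.008],yawR(-2))
E
python3 drift.py t24
```

```text
t: 47.38
eef_pos: [0.5102, -0.2043, 0.0751]
tool_rot: [[-0.034, 0.0, 0.999], [-0.999, 0.002, -0.034], [-0.002, -1.0, 0.0]]
contact_force: [-0.4, -0.9, -0.7]
width: 0.0299
t 47.38 j [-21.9  19.1 -22.7  48.2   0.1  70.1] p [ 0.5102 -0.2043  0.0751] F [-0.4 -0.9 -0.7] w 0.0299
[[-0.034  0.     0.999]
 [-0.999  0.002 -0.034]
 [-0.002 -1.     0.   ]]
shift(tool) mm [-1.3 67.7 -1.3] len 67.7 turn [-0.09  0.03 -0.08]
brown 0 [nan nan nan] grey 91 [ 0.4563 -0.1673  0.0006]drift.py:9: RuntimeWarning: Mean of empty slice.
  pb=W[br]; pg=W[gr]; print('brown',len(pb),pb.mean(0).round(4),'grey',len(pg),pg.mean(0).round(4))
  ret = um.true_divide(
Traceback (most recent call last):
  File "drift.py", line 18, in <module>
    c=ld(sys.argv[1]); br,gr=find(c)
                             ~~~~^^^
  File "drift.py", line 10, in find
    print(' brown ext y',pb[:,1].min().round(4),pb[:,1].max().round(4),'x',np.percentile(pb[:,0],[3,97]).round(4),'z',np.percentile(pb[:,2],[10,50,90]).round(4))
                         ~~~~~~~~~~~^^
ValueError: zero-size array to reduction operation minimum which has no identity
```

View pics/z24.png

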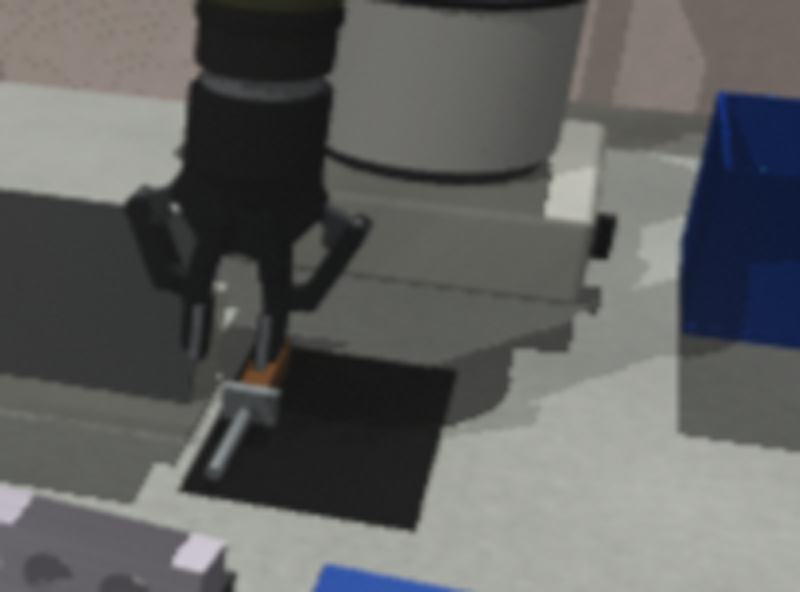

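```bash
python3 -m pendant '[[0,0.02,-0.001,0,0,0,0.35],[0,0.02,0,0,0,0,0.35],[0,0.02,0,0,0,0,0.35],[0,0.005,0,0,0,0,0.35],[0,0,0,0,0,0,0.35]]';python3 -m pendant '[[0,0,0,0,0,0,0.2],[0,0,0,0,0,0,0.1],[0,0,0,0,0,0,0],[0,0,0,0,0,0,0],[0,0,0,0,0,0,0],[0,0,0,0,0,0,0]]' 40
```

```text
t: 48.1
eef_pos: [0.5093, -0.2039, 0.0103]
tool_rot: [[-0.034, 0.001, 0.999], [-0.999, 0.002, -0.034], [-0.002, -1.0, 0.001]]
contact_force: [-0.4, -0.8, 0.4]
width: 0.0301
t: 48.85
eef_pos: [0.5096, -0.204, 0.0105]
tool_rot: [[-0.034, 0.002, 0.999], [-0.999, 0.001, -0.034], [-0.001, -1.0, 0.001]]
contact_force: [-0.9, 0.3, 6.1]
width: 0.0052
```

```bash
python3 -m pendant '[[0,0,0,0,0,0,0.3],[0,0,0,0,0,0,0.3],[0,0.006,0,0,0,0,0.3],[0,0,0,0,0,0,0.3],[0,0,0,0,0,0,0.15],[0,0,0,0,0,0,0],[0,0,0,0,0,0,0],[0,0,0,0,0,0,0],[0,0,0,0,0,0,0]]' 40;  python3 - <<'E'
from h import *
st(); c=cap('side','s25')
cv2.imwrite('pics/z25.png',cv2.resize(c['frame'][150:260,340:460,::-1],None,fx=5,fy=5,interpolation=cv2.INTER_CUBIC))
E
```

```text
t: 49.98
eef_pos: [0.5088, -0.2037, 0.0037]
tool_rot: [[-0.034, -0.0, 0.999], [-0.999, 0.002, -0.034], [-0.002, -1.0, -0.0]]
contact_force: [0.3, 0.7, -0.1]
width: 0.0082
t 49.98 j [-21.9  23.8 -26.9  39.3   0.1  70.1] p [ 0.5088 -0.2037  0.0037] F [ 0.3  0.7 -0.1] w 0.0082
[[-0.034 -0.     0.999]
 [-0.999  0.002 -0.034]
 [-0.002 -1.    -0.   ]]
```

View pics/z25.png

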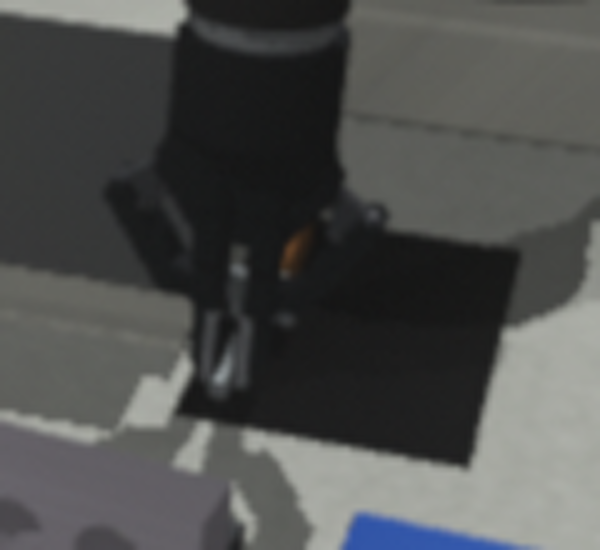

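```bash
python3 -m pendant '[[0,-0.001,-0.004,0,0,0,0],[0,0,-0.006,0,0,0,0],[0,0,-0.006,0,0,0,0],[0,0,-0.006,0,0,0,0],[0,0,-0.006,0,0,0,0],[0,0,-0.006,0,0,0,0],[0,0,-0.006,0,0,0,0],[0,0,-0.005,0,0,0,0],[0,0,0,0,0,0,0],[0,0.001,0,0,0,0,0],[0,0,0,0,0,0,0]]'; python3 -m pendant '[[0,0,0,0,0,0,0.2],[0,0,0,0,0,0,0.3],[0,0,0,0,0,0,0.3],[0,0,0,0,0,0,0.3],[0,-0.015,0,0,0,0,0.35],[0,-0.03,0,0,0,0,0.5],[0,-0.04,0,0,0,0,0.6],[0,-0.04,0,0,0,0,0.6],[0,-0.04,0,0,0,0,0.6],[0,-0.03,0,0,0,0,0.6],[0,0,0,0,0,0,0.6]]'
python3 - <<'E'
from h import *
st(); c=cap('side','s26'); c2=cap('top','t26')
cv2.imwrite('pics/z26.png',cv2.resize(c['frame'][100:260,330:530,::-1],None,fx=4,fy=3.7,interpolation=cv2.INTER_CUBIC))
goto([.5657,.1953,.2],yawR(-8))
E
```

```text
t: 51.4
eef_pos: [0.4641, -0.2023, 0.0037]
tool_rot: [[-0.034, 0.0, 0.999], [-0.999, 0.002, -0.034], [-0.002, -1.0, 0.0]]
contact_force: [-0.3, 0.3, -0.5]
width: 0.0081
t: 52.78
eef_pos: [0.4657, -0.2033, 0.2022]
tool_rot: [[-0.034, 0.005, 0.999], [-0.999, -0.001, -0.034], [0.0, -1.0, 0.005]]
contact_force: [0.4, 0.2, 0.5]
width: 0.0511
t 52.77 j [-23.6   8.7 -18.4  62.6   0.1  68.3] p [ 0.4657 -0.2033  0.2022] F [0.4 0.2 0.5] w 0.0511
[[-0.034  0.005  0.999]
 [-0.999 -0.001 -0.034]
 [ 0.    -1.     0.005]]
shift(tool) mm [-4.011e+02 -3.000e-01  8.830e+01] len 410.6 turn [-0.04  6.05 -0.08]
```

View pics/z26.png

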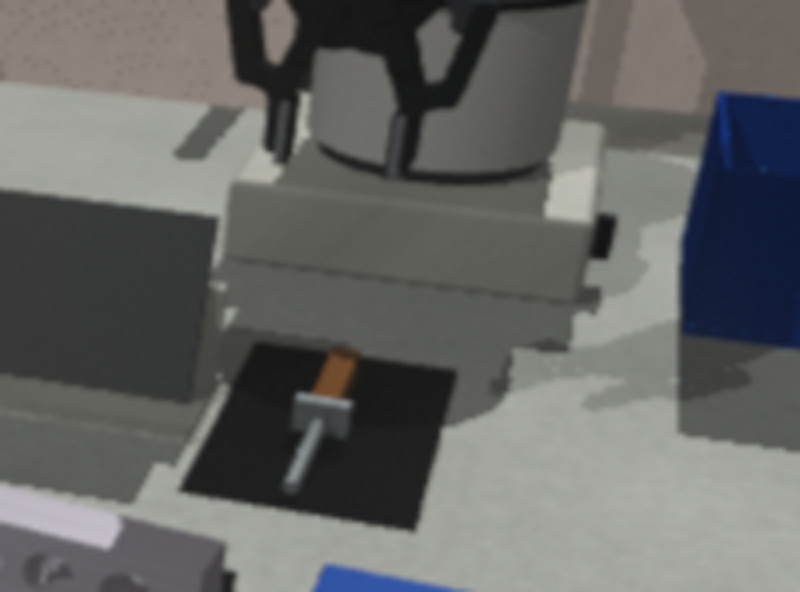

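Drift lies flat mid-mat (full-frame ~(410,210)). Now the tray.

```bash
python3 -m pendant '[[-0.0446,0,0.0098,0,0,0,0.6],[-0.0446,0,0.0098,0,0,0,0.6],[-0.0446,0,0.0098,0,0,0,0.6],[-0.0446,0,0.0098,0,0,0,0.6],[-0.0446,0,0.0098,0,0,0,0.6],[-0.0446,0,0.0098,0,0,0,0.6],[-0.0446,0,0.0098,0,0,0,0.6],[-0.0446,0,0.0098,0,0,0,0.6],[-0.0446,0,0.0098,0,0,0,0.6],[0,0,0,0,6,0,0.6],[0,0,0,0,0,0,0.6],[0,0,0,0,0,0,0.6]]'
python3 - <<'E'
from h import *
st(); c=cap('side','s27')
cv2.imwrite('pics/z27.png',cv2.resize(c['frame'][160:410,200:450,::-1],None,fx=2.4,fy=2.4,interpolation=cv2.INTER_CUBIC))
goto([.565,.1948,.085],yawR(-8))
E
```

```text
t: 54.38
eef_pos: [0.565, 0.195, 0.1985]
tool_rot: [[-0.137, -0.002, 0.991], [-0.991, 0.001, -0.137], [-0.001, -1.0, -0.002]]
contact_force: [1.0, -1.0, -0.6]
width: 0.0515
t 54.38 j [ 1.900e+01  1.860e+01 -6.200e+00  6.530e+01  1.000e-01  1.169e+02] p [0.565  0.195  0.1985] F [ 1.  -1.  -0.6] w 0.0515
[[-0.137 -0.002  0.991]
 [-0.991  0.001 -0.137]
 [-0.001 -1.    -0.002]]
shift(tool) mm [ 3.000e-01  1.139e+02 -1.000e-01] len 113.9 turn [ 0.06  0.08 -0.07]
```

View pics/z27.png

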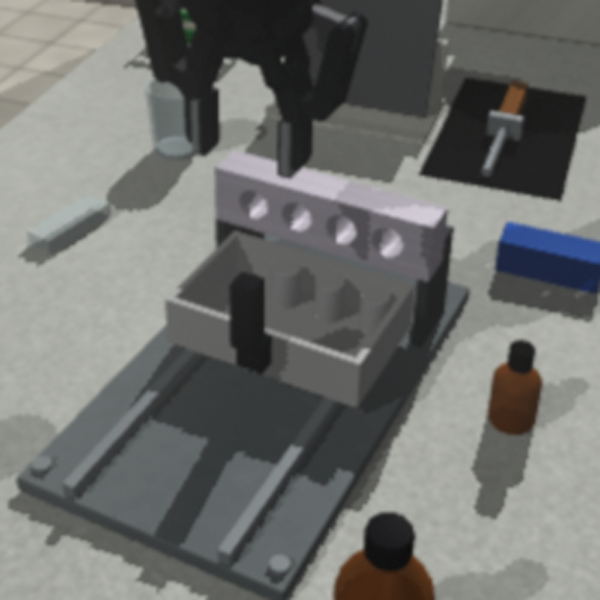

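```bash
python3 -m pendant '[[0,0.03,0,0,0,0,0.6],[0,0.03,0,0,0,0,0.6],[0,0.03,0,0,0,0,0.6],[0,0.024,0,0,0,0,0.6],[0,0,0,0,0,0,0.6],[0,0,0,0,0,0,0.3],[0,0,0,0,0,0,0],[0,0,0,0,0,0,0],[0,0,0,0,0,0,0],[0,0,0,0,0,0,0],[0,0,0,0,0,0,0]]' 40; python3 -m pendant '[[-0.005,0,0,0,0,0,0],[-0.008,0,0,0,0,0,0],[-0.01,0,0,0,0,0,0],[-0.01,0,0,0,0,0,0],[-0.01,0,0,0,0,0,0],[-0.01,0,0,0,0,0,0],[-0.01,0,0,0,0,0,0],[-0.01,0,0,0,0,0,0],[-0.01,0,0,0,0,0,0],[-0.01,0,0,0,0,0,0],[-0.01,0,0,0,0,0,0],[-0.008,0,0,0,0,0,0],[-0.004,0,0,0,0,0,0],[0,0,0,0,0,0,0]]'; python3 -m pendant '[[-0.004,0,0,0,0,0,0],[-0.003,0,0,0,0,0,0],[0,0,0,0,0,0,0]]'
```

```text
t: 55.8
eef_pos: [0.5658, 0.1962, 0.087]
tool_rot: [[-0.138, 0.001, 0.99], [-0.99, 0.003, -0.138], [-0.003, -1.0, 0.0]]
contact_force: [-4.1, 0.4, 5.2]
width: 0.017
t: 57.55
eef_pos: [0.5819, 0.3108, 0.087]
tool_rot: [[-0.138, 0.001, 0.99], [-0.99, 0.003, -0.138], [-0.004, -1.0, 0.001]]
contact_force: [-2.1, 0.6, 5.4]
width: 0.0175
t: 57.92
eef_pos: [0.5825, 0.315, 0.087]
tool_rot: [[-0.139, 0.001, 0.99], [-0.99, -0.001, -0.139], [0.001, -1.0, 0.001]]
contact_force: [-3.4, -7.5, 8.4]
width: 0.0172
```

At the outer stop again (7.5 N). A bit more to make sure, then release and retreat.

```bash
python3 -m pendant '[[-0.002,0,0,0,0,0,0],[0,0,0,0,0,0,0],[0.001,0,0,0,0,0,0.3],[0,0,0,0,0,0,0.6],[0,0,0,0,0,0,0.6],[0,0,0,0,0,0,0.6],[0,-0.03,0,0,0,0,0.6],[0,-0.04,0,0,0,0,0.6],[0,-0.04,0,0,0,0,0.6],[0,-0.05,0,0,0,0,0.6],[0,-0.05,0,0,0,0,0.6],[0,0,0,0,0,0,0.6]]'
python3 - <<'E'
from h import *
st(); c=cap('side','s28'); c2=cap('top','t28')
O=np.array([.5458,.05845]);ex=np.array([.990,-.139]);ey=np.array([.139,.990])
W=cloud(c); J=np.stack([(W[...,:2]-O)@ex,(W[...,:2]-O)@ey,W[...,2]],-1)*1000
m=(abs(J[...,0])<74)&(J[...,2]>57)&(J[...,2]<63)&(J[...,1]>0)&(J[...,1]<260)
h,_=np.histogram(J[m][:,1],np.arange(0,265,5)); print([(5*i,int(k)) for i,k in enumerate(h) if k>40])
E
python3 drift.py t28
```

```text
t: 59.42
eef_pos: [0.5847, 0.3185, 0.3008]
tool_rot: [[-0.138, 0.007, 0.99], [-0.99, 0.006, -0.138], [-0.007, -1.0, 0.007]]
contact_force: [0.0, 0.3, -0.1]
width: 0.0511
t 59.42 j [2.850e+01 2.430e+01 1.520e+01 8.040e+01 1.000e-01 1.265e+02] p [0.5847 0.3185 0.3008] F [ 0.   0.3 -0.1] w 0.0511
[[-0.138  0.007  0.99 ]
 [-0.99   0.006 -0.138]
 [-0.007 -1.     0.007]]
[(140, 276), (150, 48), (155, 78), (160, 90), (165, 81), (230, 64), (235, 266)]
brown 194 [ 0.4615 -0.3079  0.0275] grey 223 [ 0.4636 -0.2395  0.0154]
 brown ext y -0.3413 -0.2761 x [0.453  0.4696] z [0.0238 0.0282 0.0318]
 grey ext y -0.2829 -0.1825 z [0.0037 0.0147 0.0267]
 axis angle 88.16 x at y [(-0.2, np.float64(0.4649)), (-0.25, np.float64(0.4633)), (-0.3, np.float64(0.4617)), (-0.35, np.float64(0.4601))]
 brown angle 89.62
```

View pics/s28.png

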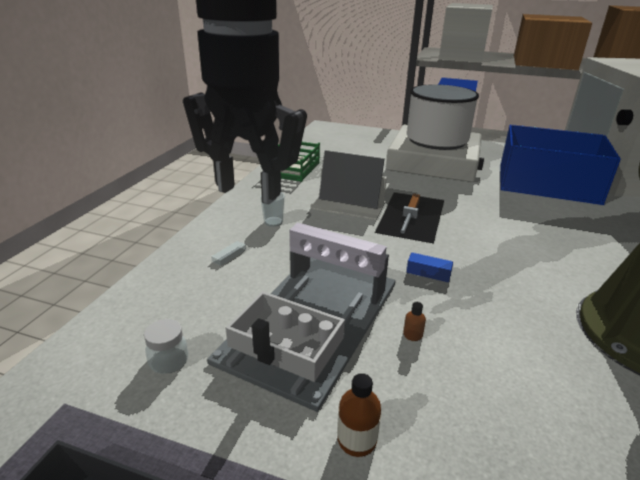

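View pics/t28.png

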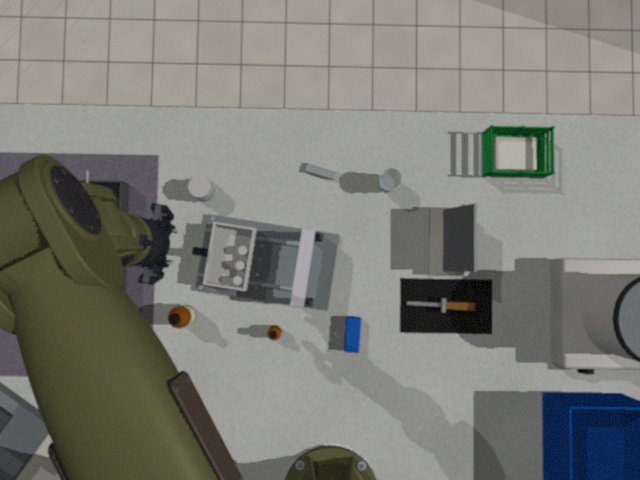

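Everything is in place: three spacers in the tray at (285–325, 315–330), the bores open, the plate leaning, the drift on the mat and the bystanders unmoved. I'm handing in.

Run:
```python
from station import arm
print(arm.close_job())
```

```text
the job is handed in; nothing more can be done
None
```

The job is done and handed in at about 59 s. The heater block is clear, and all three spacers that were present (bores 0, 1 and 2; bore 3 was empty) are in the tray.

1. **Plate:** I lifted it out of its guides and leaned it on the board of the drying stand, tilted about 16°.
2. **Tray home:** The first push stopped after about 105 mm instead of 120 mm, with up to about 48 N on the wrist. To check, I pulled the tray to its outer stop; that was 120 mm away, so the first stop was the home stop and the tray had started about 15 mm in. I then pushed it home again, before driving any spacer.
3. **Driving:** The drift sat about 5° nose-down in the grip, so I tilted the tool to level it. Each spacer moved at about 10–12 N and dropped into the tray.
4. **Drift:** After I laid it back on the mat, it was knocked about 50 mm, leaving its guard at the mat's edge. I slid it back near the middle. My first grip on the rod was too high and slid off the top, so I gripped again 6 mm lower.
5. **Tray out:** I pulled it to its outer stop with the spacers inside.

**Last checks:**
- Light shows through all four bores.
- The tray's middle measured about 190 mm along jig y, which is 120 mm from home, and the three spacers stand in it.
- The drift lies flat on the mat.
- The plate is still leaning.
- The glassware and boxes look unmoved, judged by eye against the starting pictures.
- The arm is clear of everything.

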